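# Fetch the reserved cheese log from the blocked drawer

## Task

A customer wants the cheese log in the wooden keeper, but the drum and the grey brick stand in front of its drawer: stand both upright on the metal side tray first, then pull the drawer out and lay the log flat in the wooden slicing guide, between its toothed walls. Push the drawer fully home and put the drum and the brick back upright, each exactly where it stood. Set every cheese down gently without dropping it, and leave the pyramid and the half wheel nearby where they are.

Things in the scene. Friction and masses are not known exactly. Their poses are not given: they have to be found in the camera images.
- keeper: Beech cheese keeper, fixed: 142 mm deep (own x), 210 mm wide (own y), 72 mm high. Its roof is 5 steel rods running front to back, 32 mm apart (top at 70 mm); the log shows between them but cannot be taken there. Origin: centre of its underside, on the work surface; own x points from front to back, z up. The drawer slides out along own -x; its face is flush with the front, x = -71 mm.
- drawer (a joint): Slide of the keeper's drawer in m: 0 shut (fully home), grows as it is pulled out, stop at 0.125. Friction about 2 N; stays where left. Inside: 101 mm front to back, 166 mm wide, floor 18 mm above the work surface; side and back walls rise to 47 mm, the front panel to 59 mm above the work surface. Fully out, its whole inside lies clear in front of the keeper.
- drawer_handle (a point): Middle of the drawer's steel bar handle, 43 mm above the work surface: round bar 9 mm thick, 88 mm long along the keeper's own y, its axis 31 mm in front of the drawer's face (26 mm free gap behind it). Moves with the drawer; when shut it is at (-102, 0, 43) mm in the keeper's frame.
- log: Ash-grey cheese log lying in the drawer: 42 mm wide, 144 mm long along its own y, 38 mm high, 0.2 kg. Origin: middle of its underside (18 mm above the work surface in the drawer). At the start it lies within about 10 mm of the middle of the drawer's inside, along the keeper's y.
- drum: Whitish upright cheese drum, about 62 mm in diameter, 72 mm high, 0.2 kg. Origin at the centre of its underside, z up. Stands in front of the drawer handle, to one side of its middle; the brick stands on the other side. Its place at the start is where it must be put back.
- brick: Dark grey cheese brick, a truncated pyramid: 57 mm (own x) by 63 mm (own y) at the foot, 34 by 35 mm at the top, 53 mm high, 0.16 kg. Origin at the centre of its underside, z up. Stands in front of the drawer handle beside the drum. Its place at the start is where it must be put back.
- tray: Flat silvery metal side tray, fixed, 112 mm (own x) by 230 mm (own y), floor 4 mm above the work surface, wire rim up to 8.5 mm. Origin at the centre of its underside. Room for the drum and the brick side by side along own y, for example at y = +55 and -55 mm.
- guide: Beech slicing guide for logs, fixed, 90 mm (own x) by 184 mm (own y), origin at the centre of its underside. Its floor is 10 mm above the work surface; side walls cut by knife slots and end walls stand to 33 mm. The trough inside is 56 mm wide (own x) and 164 mm long (own y, along which the log lies). Both side walls are missing over the middle 72 mm, which leaves room for fingers.
- pyramid: Bystander: whitish pyramid cheese, 77 by 79 mm, 80 mm high, on the left behind the working places; origin at the centre of its underside. Leave it alone.
- half_wheel_0: Bystander: half wheel of cheese, 75 by 146 mm, 36 mm high, lying on a whole wheel just left of the keeper's front; origin at the centre of its underside, 34 mm above the work surface. Leave it alone.
Things that resemble listed ones, but are neither listed nor needed, are in the scene too. Leave any pink look-alike of the brick alone.

How it is judged:
By the outcome, as a careful person would: the job done as asked, in the order asked, and still so for the second after the job is handed in, with the robot touching nothing.
It also fails if it takes over 152 s, if anything falls off the work surface, if the arm or the gripper's body presses on something with over 40 N, if the wrist force passes 120 N, or if a joint passes its speed limit or range.

## Robot

A 6-joint arm with a two-finger parallel gripper is mounted at the origin on a cart in front of the work surface, level with it; the furniture and walls round the work are solid. World frame = base frame: x ahead of the robot, y to its left, z up, the work surface at z = 0. Lengths are in m, angles in rad, forces in N, time in s.
With the tool pointing down it reaches from about 0.35 to 1 m from the base axis. Payload 7.1 kg.
Tool frame: the origin (TCP) lies between the finger pads; the fingertips stand ahead of it and the grasp point (between the pads) lies 6 mm ahead of it (bot.finger_overhang is the z of the fingertips in the tool frame, in m); z points along the fingers, y is the direction in which the jaws open and shut (so a half turn about z gives the same grasp; the last joint's range is limited). The gripper opens to 85 mm and grips with 20 to 120 N. Pads are 22 mm wide; open, the fingers measure 114 mm over their backs; the gripper's body (76 mm by 85 mm) begins 54 mm behind the grasp point. The pads swing forward as they close: fully open they stand 13 mm farther back than shut.
Start: joints at [-1.22, 0.423, 1.63, -0, 1.089, -0.019], TCP at [0.226, -0.583, 0.256] pointing down, gripper open.
Joint ranges: [-3, 3], [-0.9, 2.11], [0.09, 2.58], [-1.31, 4.45], [0.11, 2.69], [-2.54, 2.54]. Speed limits (rad/s): [2.39, 2.39, 3.01, 3.14, 3.14, 3.14].

## Interface

Orientations are given as a unit quaternion [x, y, z, w].
In Python, from bench import bot gives the robot as it stands.
- The arm moves only by the tool jog_arm, never from a script. Its argument "steps" is a list of rows, each a list of 5 numbers: the shift along the world's x, y, z in units of 50 mm (1.0 is 50 mm), then the turn about the world's z in units of 8 degrees (1.0 is 8 degrees), then the closure, from 0 (fully open) to 1 (shut). In form: [[tx, ty, tz, roll, gripper], ...]. A call has 1 to 8 rows; each row shifts and turns the commanded pose from where the row before left it; what a row does not reach is not made up. A row lasts 1/10 s, in which the tool goes at most 50 mm and 8.59 degrees, less where a joint would pass 70% of its speed; a pose out of reach is approached as far as the arm can. A call is refused whole if a number of a shift passes 1 or a number of a turn 1, either way. A call with a gripper value outside its range is refused whole. The fingers move at their own pace and stop on an object; the grip force is fixed at half the most. Time passes only in rows, so rows that do not move let the fingers close. It gives the time, the measured TCP pose, the force and the opening at its end, in the units of the state.
- bot.get_state(): the state, without advancing time (a new reading comes with each control period).
- bot.grab_frame(name): name is "scene" or "top" or "wrist"; returns the picture (400x640x3 uint8, blue, green, red); there is no depth.
- bot.camera_params(name): a dict with "fx", "fy", "cx", "cy" (pixels), "cam_to_world" (4x4, takes a point from camera to world coordinates). Camera axes: x right, y up, looking along -z (the intrinsics and any distortion apply to the point x, -y, -z); pixel columns grow to the right and rows downward; lengths in m; the calibration is good to about 2 mm. A picture is of the moment at which its call begins: read the wrist's pose just before it. camera_params takes no time and is no camera call; for the wrist camera it gives the pose at the moment of the call.
- bot.finish_job(): hands the job in, once; it reports no verdict.
The state is a dict: "time": time; "qpos": joint angles; "dq": joint speeds; "joint_efforts": joint torques, N m; "tool_pos": TCP position; "ee_rot": TCP orientation; "contact_force": force on the tool from outside, world axes, zero at the start; "ft_torque": the same for the moment, N m; "grip_width": opening from 0.0 (shut) to 1.0 (fully open).
Only numpy, scipy, OpenCV 4.12 (cv2) and the standard library are available. Lean on these libraries where they do the work, as an engineer would, in place of code of your own. Each camera call takes 0.05 s, during which the arm holds its last target.

## Working session

There is one attempt and no reset: what is moved stays moved. The work goes in short steps, Python scripts to look and compute and a tool call to move; the robot and the scene stay as the last step left them, time stands still between calls to the robot, and variables do not carry over. Pictures are saved under pics/ and viewed, and the job is handed in when it is done.

Besides the shell and the picture viewer there is one more tool, called after "Emit:" in YAML: its name, and indented under it one key for each argument. jog_arm: Moves the arm, as the interface text tells. Its arguments: {"type":"object","properties":{"steps":{"type":"array"}},"required":["steps"]}

```bash
ls; mkdir -p pics
python3 - <<'E'
from bench import bot
import cv2,numpy as np
s=bot.get_state();print(s, bot.finger_overhang)
for n in ["scene","top","wrist"]:
    p=bot.camera_params(n);print(n,{k:np.round(v,4).tolist() if k=="cam_to_world" else v for k,v in p.items()})
    cv2.imwrite(f"pics/{n}0.png",bot.grab_frame(n))
E
```

```text
pics
{'time': 0.0, 'qpos': array([-1.22003294e+00,  4.23844644e-01,  1.63070268e+00, -8.39292970e-06,
        1.08859826e+00, -1.90337006e-02]), 'dq': array([-5.40975739e-04, -6.38984545e-04, -1.17283339e-04, -1.00970221e-04,
       -5.42514654e-04, -7.07295756e-05]), 'joint_efforts': array([-4.68114886e-03, -5.57390928e+01, -2.81738251e+01, -2.05613269e-04,
        7.32039931e-03,  1.01592300e-05]), 'tool_pos': array([ 0.22571688, -0.5822659 ,  0.25553831]), 'ee_rot': array([ 9.82954253e-01,  1.83848669e-01, -1.31863608e-04, -7.65192812e-04]), 'contact_force': array([-0.12719262, -0.00035591, -0.13964974]), 'ft_torque': array([-0.00726843,  0.01321591, -0.03635919]), 'grip_width': 1.004357526837576} 0.025
scene {'fx': 422.31863259722996, 'fy': 422.31863259722996, 'cx': 317.0157523648153, 'cy': 193.86691413949086, 'cam_to_world': [[-0.8332, 0.3151, -0.4545, 0.0321], [-0.553, -0.4766, 0.6834, 0.8686], [-0.0013, 0.8207, 0.5713, 0.7907], [0.0, 0.0, 0.0, 1.0]]}
top {'fx': 468.6901714913398, 'fy': 468.6901714913398, 'cx': 321.6085009783736, 'cy': 204.70515874989724, 'cam_to_world': [[0.0096, 0.9978, -0.0649, 0.5332], [-1.0, 0.0096, -0.0003, -0.0112], [0.0004, 0.0649, 0.9979, 1.5426], [0.0, 0.0, 0.0, 1.0]]}
wrist {'fx': 315.3511017695856, 'fy': 315.3511017695856, 'cx': 318.9805688345322, 'cy': 201.3673811111037, 'cam_to_world': [[0.3616, 0.8928, 0.2685, 0.2938], [-0.9323, 0.3467, 0.103, -0.5572], [-0.0012, -0.2876, 0.9578, 0.3716], [0.0, 0.0, 0.0, 1.0]]}
```

View pics/scene0.png

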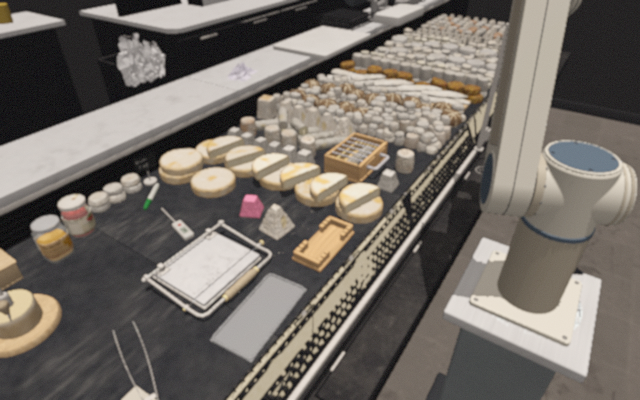

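View pics/top0.png

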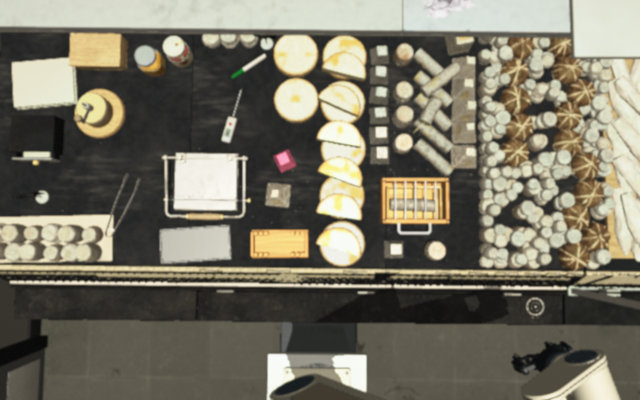

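View pics/wrist0.png

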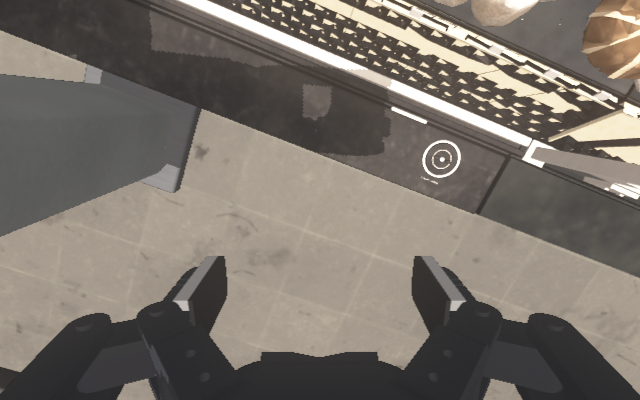

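Top view: tray (195,244), guide (279,243), keeper (416,203) with handle at (414,230), brick (395,250), drum (436,250). The pink look-alike is at (285,160) and the pyramid at (278,195).

```bash
cat > h.py <<'E'
import cv2,numpy as np
from bench import bot
def ray(p,u,v):
    M=np.array(p["cam_to_world"]);d=np.array([(u-p["cx"])/p["fx"],-(v-p["cy"])/p["fy"],-1.])
    return M[:3,3],M[:3,:3]@d
def plane(p,u,v,z):
    o,d=ray(p,u,v);return (o+d*(z-o[2])/d[2])
def proj(p,P):
    M=np.array(p["cam_to_world"]);c=M[:3,:3].T@(np.array(P)-M[:3,3])
    return np.array([p["cx"]-p["fx"]*c[0]/c[2],p["cy"]+p["fy"]*c[1]/c[2]])
def snap(n,name):
    p=bot.camera_params(n);im=bot.grab_frame(n);cv2.imwrite(f"pics/{name}.png",im)
    np.save(f"pics/{name}.npy",p,allow_pickle=True);return p,im
def load(name):
    return np.load(f"pics/{name}.npy",allow_pickle=True).item(),cv2.imread(f"pics/{name}.png")
def st():
    s=bot.get_state();q=s["ee_rot"]
    from scipy.spatial.transform import Rotation as R
    m=R.from_quat(q).as_matrix()
    print("t %.2f"%s["time"],"tcp",np.round(s["tool_pos"],4),"yaw of tool y %.2f"%np.degrees(np.arctan2(m[1,1],m[0,1])),"tilt",np.round(m[:,2],3),"F",np.round(s["contact_force"],1),"w %.3f"%s["grip_width"])
    return s
E
python3 - <<'E'
from h import *
p=bot.camera_params("top");im=cv2.imread("pics/top0.png")
for n,u,v,z in [("tray",195,244,.004),("guide",279,243,.033),("keeper",416,203,.07),("handle",414,231,.043),("brick",396,249,.053),("drum",435,250,.072),("pyr",278,195,.05)]:
    print(n,plane(p,u,v,z).round(3))
cv2.imwrite("pics/crop.png",cv2.resize(im[150:280,140:470],None,fx=2.4,fy=2.4,interpolation=cv2.INTER_CUBIC))
st()
E
```

```text
tray [0.5   0.402 0.004]
guide [0.507 0.125 0.033]
keeper [ 0.637 -0.308  0.07 ]
handle [ 0.549 -0.307  0.043]
brick [ 0.492 -0.248  0.053]
drum [ 0.49  -0.367  0.072]
pyr [0.66  0.129 0.05 ]
t 0.15 tcp [ 0.2258 -0.5824  0.2557] yaw of tool y -68.81 tilt [-0.     0.001 -1.   ] F [0.6 0.3 0.3] w 1.001
```

View pics/crop.png

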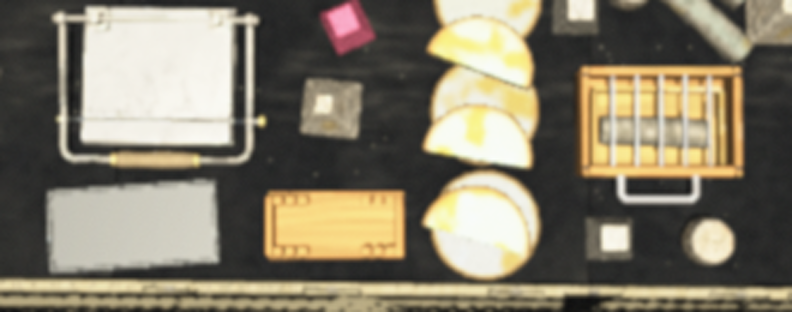

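Emit:
jog_arm:
  steps:
    - [0.6,0.68,0.15,-0.33,0]
    - [0.6,0.68,0.15,-0.33,0]
    - [0.6,0.68,0.15,-0.33,0]
    - [0.6,0.68,0.15,-0.33,0]
    - [0.6,0.68,0.15,-0.33,0]
    - [0.6,0.68,0.15,-0.33,0]
    - [0.6,0.68,0.15,-0.33,0]
    - [0.6,0.68,0.15,-0.33,0]

```text
time: 0.95
tool_pos: [0.4667, -0.3091, 0.3165]
ee_rot: [1.0, -0.0, -0.0, -0.0]
contact_force: [0.9, -0.8, -0.2]
grip_width: 1.0
```

Emit:
jog_arm:
  steps:
    - [0,0,0,0,0]
    - [0,0,0,0,0]
    - [0,0,0,0,0]

```text
time: 1.25
tool_pos: [0.4653, -0.3111, 0.3159]
ee_rot: [1.0, 0.001, -0.0, -0.0]
contact_force: [0.4, -0.1, 0.5]
grip_width: 0.999
```

Run:
```python
from h import *
st();snap("wrist","w1");st()
```

```text
t 1.25 tcp [ 0.4653 -0.3111  0.3159] yaw of tool y -89.93 tilt [-0.001  0.    -1.   ] F [ 0.4 -0.1  0.5] w 0.999
t 1.30 tcp [ 0.4651 -0.3114  0.3159] yaw of tool y -89.98 tilt [-0.001  0.    -1.   ] F [-0.5  0.4 -0.1] w 1.001
```

View pics/w1.png

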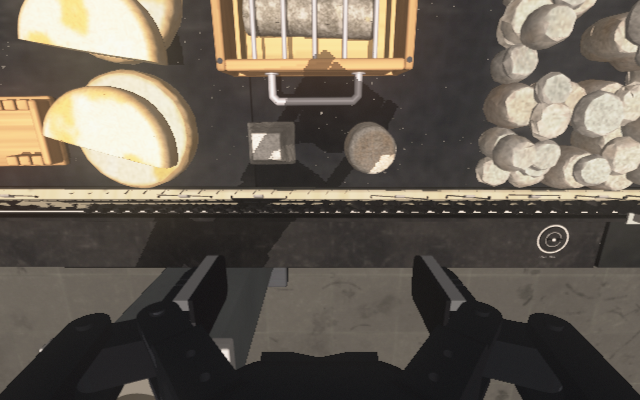

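Run:
```python
from h import *
p,im=load("w1")
cv2.imwrite("pics/w1c.png",cv2.resize(im[0:200,205:425],None,fx=3,fy=3,interpolation=cv2.INTER_CUBIC)[:600])
```

```text
(no output)
```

View pics/w1c.png

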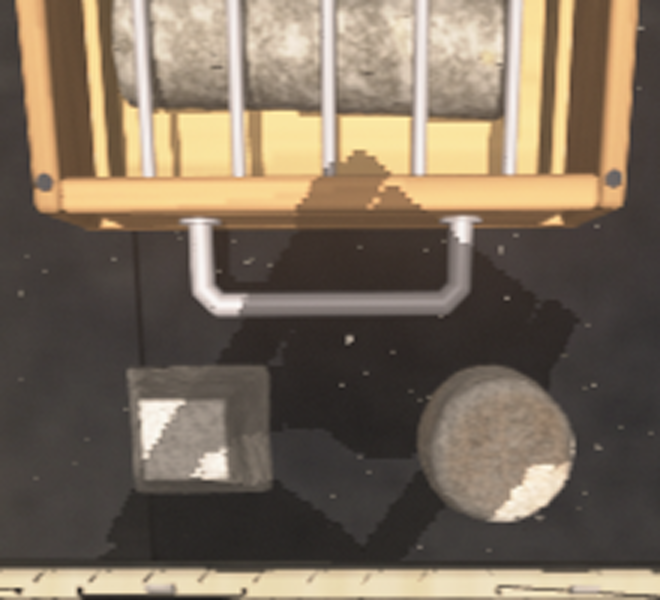

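Run:
```python
from h import *
p,im=load("w1")
print(np.round(p["cam_to_world"],4))
f=lambda X,Y:(205+(X+.5)/3-.5,(Y+.5)/3-.5)
for n,z,pts in [("foot",0,[(128,366),(270,366),(271,491),(135,492)]),("btop",.053,[(139,400),(225,400),(228,478),(138,479)]),
  ("handle bar ends/edges z43",.043,[(215,291),(445,291),(215,316),(445,316)]),("drum top L R T B",.072,[(428,450),(576,450),(500,376),(500,522)]),
  ("keeper top front corners",.072,[(37,210),(627,205)]),("keeper roof",.070,[(63,180),(592,176)]),("rods",.07,[(150,150),(237,150),(328,150),(418,150),(511,150)])]:
    P=np.array([plane(p,*f(*q),z) for q in pts]);print(n);print((P*1000).round(1)[:,:2].tolist(),"mean",(P.mean(0)*1000).round(1))
```

```text
[[ 1.400e-03  9.575e-01  2.884e-01  5.383e-01]
 [-1.000e+00  1.300e-03  4.000e-04 -3.122e-01]
 [ 0.000e+00 -2.884e-01  9.575e-01  4.318e-01]
 [ 0.000e+00  0.000e+00  0.000e+00  1.000e+00]]
foot
[[518.7, -217.0], [518.8, -279.9], [463.0, -279.2], [462.5, -216.6]] mean [ 490.7 -248.2    0. ]
btop
[[508.2, -232.2], [508.2, -266.0], [477.5, -266.1], [477.0, -229.9]] mean [ 492.7 -248.5   53. ]
handle bar ends/edges z43
[[549.1, -262.3], [549.2, -352.0], [539.8, -261.9], [539.9, -352.3]] mean [ 544.5 -307.1   43. ]
drum top L R T B
[[491.3, -344.5], [491.4, -400.5], [518.6, -370.4], [463.6, -373.1]] mean [ 491.2 -372.1   72. ]
keeper top front corners
[[575.4, -204.2], [577.3, -412.2]] mean [ 576.3 -308.2   72. ]
keeper roof
[[585.4, -213.7], [586.9, -399.7]] mean [ 586.2 -306.7   70. ]
rods
[[595.0, -244.8], [595.1, -275.2], [595.1, -306.9], [595.2, -338.3], [595.2, -370.8]] mean [ 595.1 -307.2   70. ]
```

Emit:
jog_arm:
  steps:
    - [0.11,-0.25,-0.7,0,0]
    - [0.11,-0.25,-0.7,0,0]
    - [0.11,-0.24,-0.7,0,0]
    - [0.1,-0.24,-0.7,0,0]
    - [0.1,-0.24,-0.7,0,0]
    - [0,0,0,0,0]
    - [0,0,0,0,0]

```text
time: 2.0
tool_pos: [0.4912, -0.3723, 0.1409]
ee_rot: [1.0, -0.0, -0.001, -0.001]
contact_force: [0.0, 0.4, 0.7]
grip_width: 0.997
```

Run:
```python
from h import *
st();p,im=snap("wrist","w2")
for P in [(.4913,-.372,.072),(.4913,-.341,.036),(.4913,-.403,.036),(.5195,-.2797,0),(.463,-.2797,0)]: print(P,proj(p,P).round(1))
```

```text
t 2.00 tcp [ 0.4912 -0.3723  0.1409] yaw of tool y -90.04 tilt [-0.002  0.001 -1.   ] F [0.  0.4 0.7] w 0.997
(0.4913, -0.372, 0.072) [316.7 227.7]
(0.4913, -0.341, 0.036) [275.  209.7]
(0.4913, -0.403, 0.036) [359.1 209.6]
(0.5195, -0.2797, 0) [204.8 163.2]
(0.463, -0.2797, 0) [211.6 227.5]
```

View pics/w2.png

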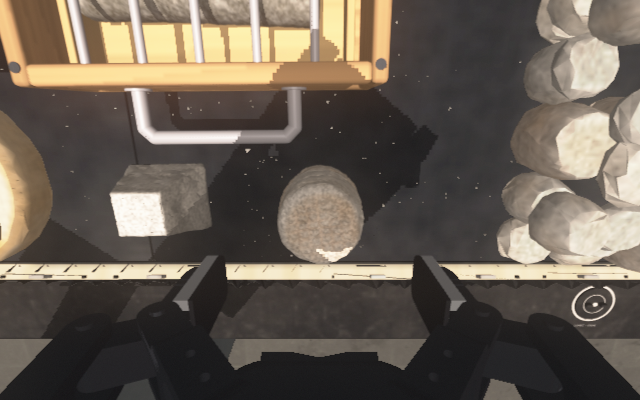

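Run:
```python
from h import *
p,im=load("w2")
c=im[150:275,265:375];cv2.imwrite("pics/w2c.png",cv2.resize(c,None,fx=4.5,fy=4.5,interpolation=cv2.INTER_CUBIC))
```

```text
(no output)
```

View pics/w2c.png

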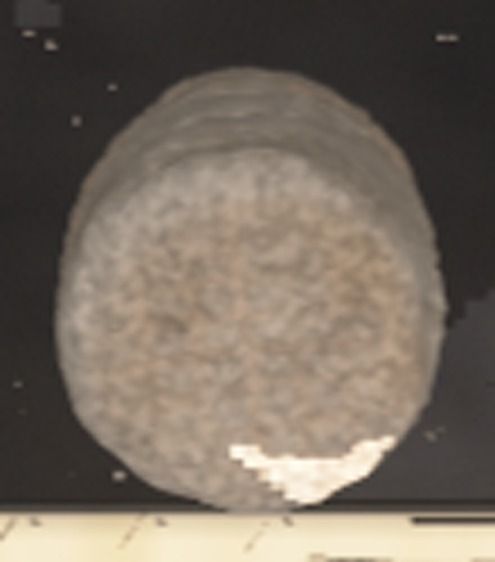

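Run:
```python
from h import *
p,im=load("w2")
f=lambda X,Y:(265+(X+.5)/4.5-.5,150+(Y+.5)/4.5-.5)
for q,z in [((245,330),.072),((58,330),.068),((430,330),.068),((250,150),.072),((260,510),.072),((250,68),0),((70,230),.02),((438,240),.02),((66,260),.03),((442,280),.03)]:
    print(q,z,(plane(p,*f(*q),z)*1000).round(1))
```

```text
(245, 330) 0.072 [ 494.5 -373.5   72. ]
(58, 330) 0.068 [ 493. -347.   68.]
(430, 330) 0.068 [ 492.9 -399.7   68. ]
(250, 150) 0.072 [ 520.1 -374.2   72. ]
(260, 510) 0.072 [ 466.7 -375.7   72. ]
(250, 68) 0 [ 518.2 -374.4    0. ]
(70, 230) 0.02 [ 493.4 -343.    20. ]
(438, 240) 0.02 [ 491.5 -407.1   20. ]
(66, 260) 0.03 [ 491.1 -343.4   30. ]
(442, 280) 0.03 [ 487.6 -406.7   30. ]
```

Emit:
jog_arm:
  steps:
    - [0.01,-0.03,-0.5,0,0]
    - [0,0,-0.5,0,0]
    - [0,0,-0.5,0,0]
    - [0,0,-0.3,0,0]
    - [0,0,-0.2,0,0]
    - [0,0,0,0,0]
    - [0,0,0,0,0]

```text
time: 2.75
tool_pos: [0.4935, -0.3736, 0.0424]
ee_rot: [1.0, 0.001, 0.001, 0.0]
contact_force: [-0.1, -0.1, 0.7]
grip_width: 1.0
```

Emit:
jog_arm:
  steps:
    - [0,0,0,0,0.2]
    - [0,0,0,0,0.3]
    - [0,0,0,0,0.5]
    - [0,0,0,0,0.7]
    - [0,0,0,0,1]
    - [0,0,0,0,1]
    - [0,0,0,0,1]
    - [0,0,0,0,1]

```text
time: 3.55
tool_pos: [0.4935, -0.3735, 0.043]
ee_rot: [1.0, 0.001, 0.001, 0.0]
contact_force: [-2.1, 2.4, 9.6]
grip_width: 0.677
```

Run:
```python
from h import *
st();p,im=snap("wrist","w3")
```

```text
t 3.55 tcp [ 0.4935 -0.3735  0.043 ] yaw of tool y -89.93 tilt [ 0.001 -0.001 -1.   ] F [-2.1  2.4  9.6] w 0.677
```

View pics/w3.png

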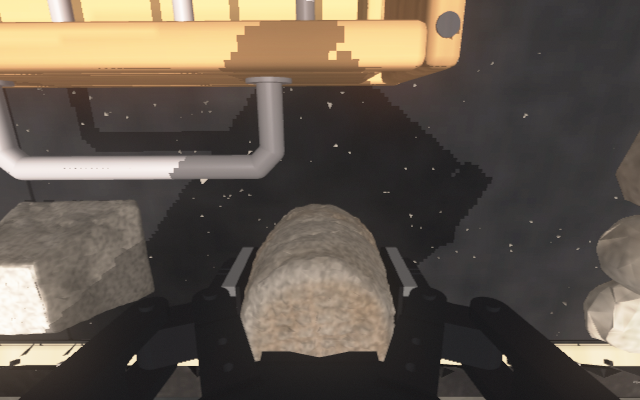

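Emit:
jog_arm:
  steps:
    - [0,0,0.1,0,1]
    - [0,0,0.3,0,1]
    - [0,0,0.6,0,1]
    - [0,0,0.8,0,1]
    - [0,0,0.8,0,1]
    - [0,0,0.6,0,1]
    - [0,0,0.4,0,1]
    - [0,0,0,0,1]

```text
time: 4.4
tool_pos: [0.4943, -0.3744, 0.2256]
ee_rot: [1.0, 0.001, 0.003, 0.002]
contact_force: [0.6, -0.4, -1.5]
grip_width: 0.677
```

Run:
```python
from h import *
st();p,im=snap("wrist","w4")
```

```text
t 4.40 tcp [ 0.4943 -0.3744  0.2256] yaw of tool y -89.94 tilt [ 0.005 -0.004 -1.   ] F [ 0.6 -0.4 -1.5] w 0.677
```

View pics/w4.png

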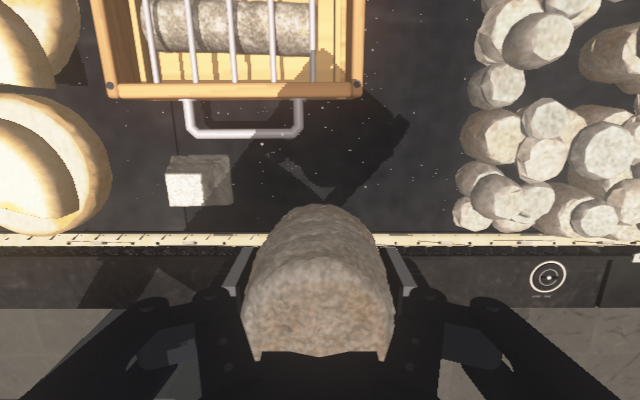

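Emit:
jog_arm:
  steps:
    - [0,0.3,0,0,1]
    - [0,0.6,0,0,1]
    - [0,0.8,0,0,1]
    - [0,0.8,0,0,1]
    - [0,0.8,0,0,1]
    - [0,0.8,0,0,1]
    - [0,0.8,0,0,1]
    - [0,0.8,0,0,1]

```text
time: 5.25
tool_pos: [0.4911, -0.0857, 0.2196]
ee_rot: [1.0, 0.001, -0.002, -0.0]
contact_force: [0.8, -0.6, -2.2]
grip_width: 0.677
```

Emit:
jog_arm:
  steps:
    - [0,0.8,0,0,1]
    - [0,0.8,0,0,1]
    - [0,0.8,0,0,1]
    - [0,0.8,0,0,1]
    - [0,0.8,0,0,1]
    - [0,0.8,0,0,1]
    - [0,0.8,0,0,1]
    - [0,0.8,0,0,1]

```text
time: 6.05
tool_pos: [0.4907, 0.2334, 0.2195]
ee_rot: [1.0, 0.001, -0.002, 0.001]
contact_force: [0.8, 0.2, -1.4]
grip_width: 0.674
```

Emit:
jog_arm:
  steps:
    - [0,0.8,0,0,1]
    - [0,0.8,0,0,1]
    - [0,0.8,0,0,1]
    - [0,0.7,0,0,1]
    - [0,0.4,0,0,1]
    - [0,0.2,0,0,1]
    - [0,0,0,0,1]
    - [0,0,0,0,1]

```text
time: 6.85
tool_pos: [0.4925, 0.4155, 0.2206]
ee_rot: [1.0, 0.0, -0.001, 0.001]
contact_force: [-0.7, -0.5, -2.5]
grip_width: 0.677
```

Run:
```python
from h import *
st();p,im=snap("wrist","w5")
```

```text
t 6.85 tcp [0.4925 0.4155 0.2206] yaw of tool y -89.95 tilt [-0.001 -0.002 -1.   ] F [-0.7 -0.5 -2.5] w 0.677
```

View pics/w5.png

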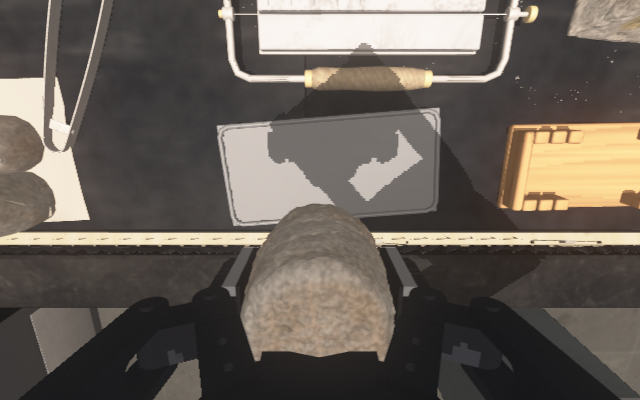

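Run:
```python
from h import *
p,im=load("w5")
for q in [(217,126),(439,108),(439,211),(234,225)]: print((plane(p,*q,.0085)*1000).round(1))
P=np.array([plane(p,*q,.0085) for q in [(217,126),(439,108),(439,211),(234,225)]]);print(P.mean(0))
for q in [(511,124),(500,210)]: print("guide",(plane(p,*q,.033)*1000).round(1))
```

```text
[546.3 517.2   8.5]
[564.  294.1   8.5]
[455.7 282.1   8.5]
[439.2 508.2   8.5]
[0.50131298 0.40041442 0.0085    ]
guide [549.9 234.   33. ]
guide [465.  230.2  33. ]
```

Emit:
jog_arm:
  steps:
    - [0.06,0.4,-0.3,0,1]
    - [0.07,0.41,-0.7,0,1]
    - [0,0,-0.8,0,1]
    - [0,0,-0.7,0,1]
    - [0,0,-0.5,0,1]
    - [0,0,-0.25,0,1]
    - [0,0,0,0,1]
    - [0,0,0,0,1]

```text
time: 7.7
tool_pos: [0.5003, 0.4572, 0.06]
ee_rot: [1.0, 0.0, 0.001, -0.0]
contact_force: [0.1, 0.5, -1.6]
grip_width: 0.675
```

Emit:
jog_arm:
  steps:
    - [0,0,0,0,1]
    - [0,0,0,0,1]

```text
time: 7.9
tool_pos: [0.5002, 0.4579, 0.0606]
ee_rot: [1.0, 0.001, 0.001, -0.001]
contact_force: [-0.6, 0.5, -1.8]
grip_width: 0.678
```

Run:
```python
from h import *
st()
```

```text
t 7.90 tcp [0.5002 0.4579 0.0606] yaw of tool y -89.94 tilt [ 0.002  0.002 -1.   ] F [-0.6  0.5 -1.8] w 0.678
```

Emit:
jog_arm:
  steps:
    - [0,0,-0.1,0,1]
    - [0,0,-0.06,0,1]
    - [0,0,-0.04,0,1]
    - [0,0,-0.02,0,1]
    - [0,0,0,0,1]
    - [0,0,0,0,1]

```text
time: 8.5
tool_pos: [0.4994, 0.4573, 0.0477]
ee_rot: [1.0, 0.001, -0.0, 0.0]
contact_force: [-0.4, 0.6, -1.7]
grip_width: 0.676
```

Emit:
jog_arm:
  steps:
    - [0,0,-0.02,0,1]
    - [0,0,0,0,1]

```text
time: 8.7
tool_pos: [0.4996, 0.4574, 0.0471]
ee_rot: [1.0, 0.001, 0.0, -0.0]
contact_force: [-0.5, 0.3, -0.1]
grip_width: 0.677
```

Emit:
jog_arm:
  steps:
    - [0,0,-0.02,0,1]
    - [0,0,0,0,1]

```text
time: 8.9
tool_pos: [0.4997, 0.4574, 0.0471]
ee_rot: [1.0, 0.001, 0.0, -0.0]
contact_force: [-1.9, -1.7, 8.0]
grip_width: 0.677
```

Emit:
jog_arm:
  steps:
    - [0,0,0,0,0.3]
    - [0,0,0,0,0.2]
    - [0,0,0,0,0.1]
    - [0,0,0,0,0]
    - [0,0,0,0,0]
    - [0,0,0,0,0]

```text
time: 9.5
tool_pos: [0.4994, 0.4572, 0.0457]
ee_rot: [1.0, 0.001, -0.0, 0.0]
contact_force: [0.7, -0.5, 0.1]
grip_width: 0.993
```

Emit:
jog_arm:
  steps:
    - [0,0,0.2,0,0]
    - [0,0,0.6,0,0]
    - [0,0,0.8,0,0]
    - [0,0,0.8,0,0]
    - [0,0,0.6,0,0]
    - [0,0,0.3,0,0]
    - [0,0,0,0,0]

```text
time: 10.2
tool_pos: [0.5003, 0.4581, 0.2137]
ee_rot: [1.0, 0.001, 0.002, -0.002]
contact_force: [-0.2, -0.1, -0.5]
grip_width: 1.004
```

Run:
```python
from h import *
st();p,im=snap("wrist","w6")
```

```text
t 10.20 tcp [0.5003 0.4581 0.2137] yaw of tool y -89.93 tilt [ 0.004  0.003 -1.   ] F [-0.2 -0.1 -0.5] w 1.004
```

View pics/w6.png

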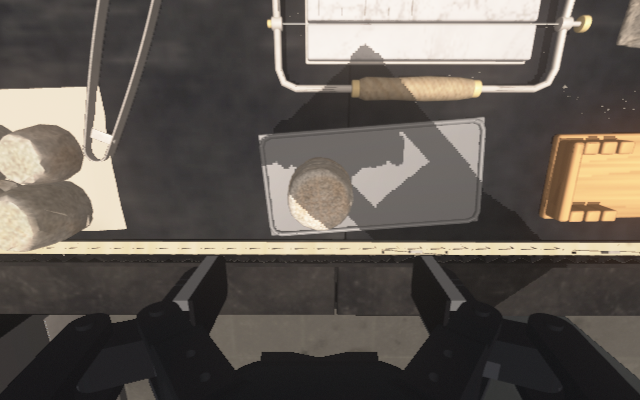

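Drum stands upright on the tray (322,195). Now the brick.

Emit:
jog_arm:
  steps:
    - [0,-0.4,0,0,0]
    - [0,-0.8,0,0,0]
    - [0,-0.8,0,0,0]
    - [0,-0.8,0,0,0]
    - [0,-0.8,0,0,0]
    - [0,-0.8,0,0,0]
    - [0,-0.8,0,0,0]
    - [0,-0.8,0,0,0]

```text
time: 11.05
tool_pos: [0.4978, 0.1554, 0.2086]
ee_rot: [1.0, 0.001, -0.002, 0.001]
contact_force: [1.5, 0.1, -0.5]
grip_width: 1.001
```

Emit:
jog_arm:
  steps:
    - [0,-0.8,0,0,0]
    - [0,-0.8,0,0,0]
    - [0,-0.8,0,0,0]
    - [0,-0.8,0,0,0]
    - [0,-0.8,0,0,0]
    - [0,-0.8,0,0,0]
    - [0,-0.8,0,0,0]
    - [0,-0.8,0,0,0]

```text
time: 11.85
tool_pos: [0.4979, -0.1639, 0.2086]
ee_rot: [1.0, 0.001, -0.002, -0.001]
contact_force: [0.1, -0.2, 0.7]
grip_width: 1.001
```

Emit:
jog_arm:
  steps:
    - [-0.04,-0.8,0,0,0]
    - [-0.04,-0.6,-0.4,0,0]
    - [-0.04,-0.3,-0.6,0,0]
    - [0,0,-0.4,0,0]
    - [0,0,0,0,0]
    - [0,0,0,0,0]

```text
time: 12.45
tool_pos: [0.4924, -0.2471, 0.1395]
ee_rot: [1.0, 0.001, -0.002, -0.001]
contact_force: [0.3, 1.2, 0.2]
grip_width: 0.998
```

Run:
```python
from h import *
st();p,im=snap("wrist","w7")
for P in [(.5197,-.2168,0),(.5197,-.2798,0),(.4627,-.2798,0),(.4627,-.2168,0),(.5082,-.2308,.053),(.5082,-.2658,.053),(.4742,-.2658,.053),(.4742,-.2308,.053)]:
    q=proj(p,P);print(q.round(1));cv2.circle(im,tuple(int(8*x) for x in q),8,(0,0,255),-1,shift=3)
cv2.imwrite("pics/w7m.png",cv2.resize(im[100:260,220:420],None,fx=3.5,fy=3.5,interpolation=cv2.INTER_CUBIC))
```

```text
t 12.45 tcp [ 0.4924 -0.2471  0.1395] yaw of tool y -89.93 tilt [-0.003  0.002 -1.   ] F [0.3 1.2 0.2] w 0.998
[280.6 164.5]
[357.7 164.6]
[355.3 229.6]
[282.8 229.4]
[292.8 195.8]
[345.3 195.9]
[344.1 242.7]
[293.9 242.6]
```

View pics/w7m.png

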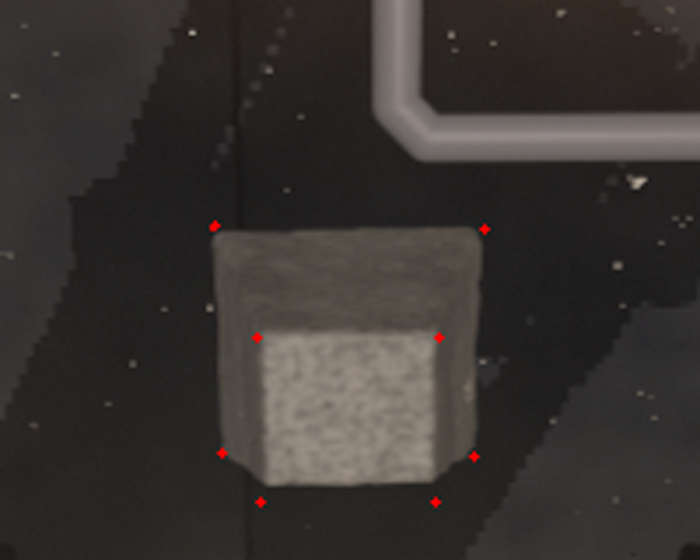

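Emit:
jog_arm:
  steps:
    - [0,-0.02,-0.5,0,0]
    - [0,0,-0.5,0,0]
    - [0,0,-0.5,0,0]
    - [0,0,-0.25,0,0]
    - [0,0,-0.1,0,0]
    - [0,0,0,0,0]
    - [0,0,0,0,0]

```text
time: 13.2
tool_pos: [0.4942, -0.249, 0.0494]
ee_rot: [1.0, 0.001, 0.001, 0.0]
contact_force: [-0.6, -1.0, 0.6]
grip_width: 1.001
```

Emit:
jog_arm:
  steps:
    - [0,0,0,0,0.2]
    - [0,0,0,0,0.3]
    - [0,0,0,0,0.4]
    - [0,0,0,0,0.5]
    - [0,0,0,0,0.7]
    - [0,0,0,0,1]
    - [0,0,0,0,1]
    - [0,0,0,0,1]

```text
time: 14.0
tool_pos: [0.4937, -0.2486, 0.0495]
ee_rot: [1.0, 0.0, 0.0, -0.0]
contact_force: [-1.6, 3.4, 13.1]
grip_width: 0.53
```

Run:
```python
from h import *
st();p,im=snap("wrist","w8")
```

```text
t 14.00 tcp [ 0.4937 -0.2486  0.0495] yaw of tool y -89.95 tilt [ 0.001  0.    -1.   ] F [-1.6  3.4 13.1] w 0.530
```

View pics/w8.png

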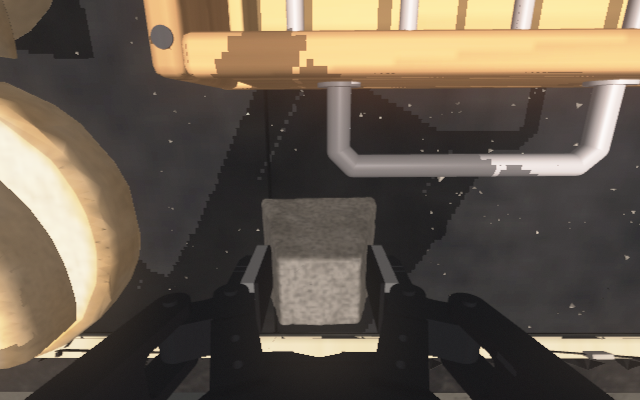

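Emit:
jog_arm:
  steps:
    - [0,0,0.1,0,1]
    - [0,0,0.1,0,1]
    - [0,0,0.1,0,1]
    - [0,0,0,0,1]
    - [0,0,0,0,1]

```text
time: 14.55
tool_pos: [0.4934, -0.2488, 0.0634]
ee_rot: [1.0, 0.001, 0.0, 0.0]
contact_force: [-0.9, 0.8, -1.1]
grip_width: 0.528
```

Run:
```python
from h import *
st();p,im=snap("wrist","w9")
```

```text
t 14.55 tcp [ 0.4934 -0.2488  0.0634] yaw of tool y -89.93 tilt [ 0. -0. -1.] F [-0.9  0.8 -1.1] w 0.528
```

View pics/w9.png

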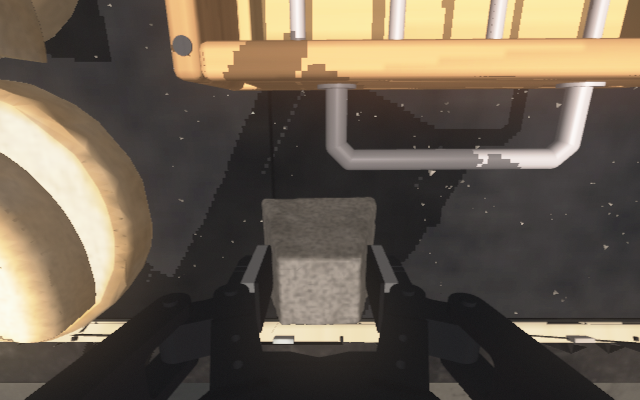

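Emit:
jog_arm:
  steps:
    - [0,0,0.3,0,1]
    - [0,0,0.7,0,1]
    - [0,0,0.8,0,1]
    - [0,0.2,0.7,0,1]
    - [0,0.5,0.3,0,1]
    - [0,0.7,0,0,1]
    - [0,0.8,0,0,1]
    - [0,0.8,0,0,1]

```text
time: 15.4
tool_pos: [0.4932, -0.0976, 0.2045]
ee_rot: [1.0, 0.0, 0.001, 0.0]
contact_force: [0.3, 0.4, -2.1]
grip_width: 0.527
```

Emit:
jog_arm:
  steps:
    - [0,0.8,0,0,1]
    - [0,0.8,0,0,1]
    - [0,0.8,0,0,1]
    - [0,0.8,0,0,1]
    - [0,0.8,0,0,1]
    - [0.1,0.8,0,0,1]
    - [0.1,0.8,0,0,1]
    - [0.1,0.8,0,0,1]

```text
time: 16.2
tool_pos: [0.5082, 0.223, 0.2043]
ee_rot: [1.0, 0.001, 0.0, -0.0]
contact_force: [0.5, -0.5, -1.4]
grip_width: 0.53
```

Emit:
jog_arm:
  steps:
    - [0,0.8,0,0,1]
    - [0,0.7,0,0,1]
    - [0,0.5,0,0,1]
    - [0,0.3,0,0,1]
    - [0,0,0,0,1]
    - [0,0,0,0,1]

```text
time: 16.8
tool_pos: [0.5081, 0.3356, 0.2034]
ee_rot: [1.0, 0.001, -0.0, 0.0]
contact_force: [-0.1, 0.3, -1.3]
grip_width: 0.53
```

Run:
```python
from h import *
st();p,im=snap("wrist","w10")
```

```text
t 16.80 tcp [0.5081 0.3356 0.2034] yaw of tool y -89.92 tilt [-0.    -0.001 -1.   ] F [-0.1  0.3 -1.3] w 0.530
```

View pics/w10.png

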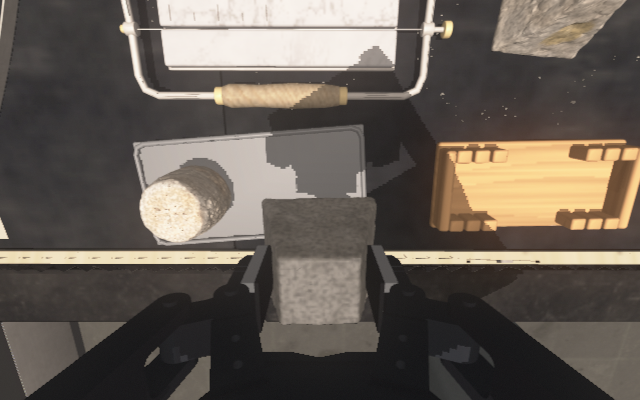

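Run:
```python
from h import *
p,im=load("w10")
for q in [(134,144),(364,125),(366,190),(158,244)]: print((plane(p,*q,.0085)*1000).round(1))
cv2.imwrite("pics/w10c.png",cv2.resize(im[125:250,420:640],None,fx=3.6,fy=3.6,interpolation=cv2.INTER_CUBIC))
```

```text
[545.8 514.7   8.5]
[564.2 291.1   8.5]
[499.8 286.3   8.5]
[439.6 506.7   8.5]
```

View pics/w10c.png

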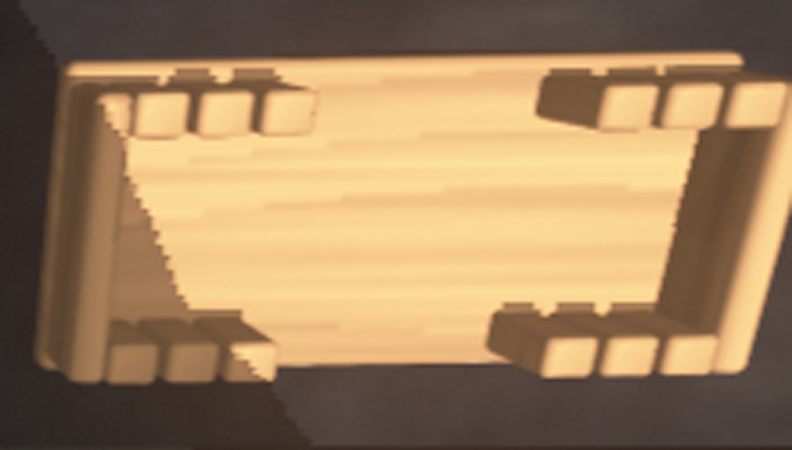

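Emit:
jog_arm:
  steps:
    - [0,0.15,-0.3,0,1]
    - [0,0.14,-0.7,0,1]
    - [0,0,-0.7,0,1]
    - [0,0,-0.6,0,1]
    - [0,0,-0.3,0,1]
    - [0,0,-0.1,0,1]
    - [0,0,0,0,1]
    - [0,0,0,0,1]

```text
time: 17.65
tool_pos: [0.5093, 0.3512, 0.0695]
ee_rot: [1.0, 0.0, 0.001, -0.001]
contact_force: [-0.4, -0.4, -0.8]
grip_width: 0.531
```

Run:
```python
from h import *
st();p,im=load("w10")
# guide from crop, top of corner posts z=.033; floor plate corners at z~.01
f=lambda X,Y:(420+(X+.5)/3.6-.5,125+(Y+.5)/3.6-.5)
for n,q,z in [("post FL outer(far,left) top",(100,93),.033),("far right post tr",(785,85),.033),("near left",(75,381),.033),("near right",(745,372),.033),
  ("far left base",(65,65),.01),("far right base",(742,54),.01),("near left base",(38,360),.01)]:
    print(n,(plane(p,*f(*q),z)*1000).round(1))
```

```text
t 17.65 tcp [0.5093 0.3512 0.0695] yaw of tool y -89.95 tilt [ 0.002  0.001 -1.   ] F [-0.4 -0.4 -0.8] w 0.531
post FL outer(far,left) top [543.3 218.1  33. ]
far right post tr [545.5  46.3  33. ]
near left [465.5 215.6  33. ]
near right [468.4  34.5  33. ]
far left base [547.7 219.   10. ]
far right base [550.9  37.2  10. ]
near left base [462.8 217.5  10. ]
```

Emit:
jog_arm:
  steps:
    - [0,0,-0.15,0,1]
    - [0,0,-0.1,0,1]
    - [0,0,-0.05,0,1]
    - [0,0,0,0,1]
    - [0,0,0,0,1]

```text
time: 18.15
tool_pos: [0.5084, 0.3507, 0.0537]
ee_rot: [1.0, 0.001, -0.0, 0.0]
contact_force: [-0.8, -1.1, 4.0]
grip_width: 0.528
```

Emit:
jog_arm:
  steps:
    - [0,0,0,0,0.4]
    - [0,0,0,0,0.25]
    - [0,0,0,0,0.1]
    - [0,0,0,0,0]
    - [0,0,0,0,0]
    - [0,0,0,0,0]

```text
time: 18.75
tool_pos: [0.5084, 0.3508, 0.0533]
ee_rot: [1.0, 0.001, 0.0, 0.0]
contact_force: [0.2, -0.2, -0.3]
grip_width: 0.998
```

Emit:
jog_arm:
  steps:
    - [0,0,0.2,0,0]
    - [0,0,0.6,0,0]
    - [0,0,0.8,0,0]
    - [0,0,0.8,0,0]
    - [0,0,0.6,0,0]
    - [0,0,0.3,0,0]
    - [0,0,0,0,0]

```text
time: 19.45
tool_pos: [0.5094, 0.3514, 0.2209]
ee_rot: [1.0, 0.001, 0.002, -0.001]
contact_force: [0.3, -0.2, -0.5]
grip_width: 1.003
```

Run:
```python
from h import *
st();p,im=snap("wrist","w11")
```

```text
t 19.45 tcp [0.5094 0.3514 0.2209] yaw of tool y -89.93 tilt [ 0.004  0.003 -1.   ] F [ 0.3 -0.2 -0.5] w 1.003
```

View pics/w11.png

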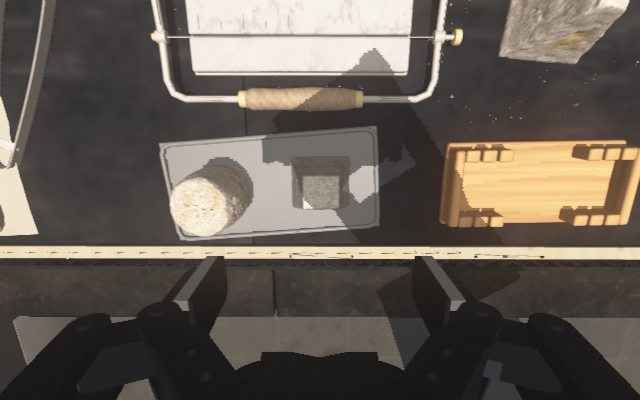

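Run:
```python
from h import *
s=st();print(s["qpos"])
```

```text
t 19.50 tcp [0.5085 0.3508 0.2188] yaw of tool y -89.93 tilt [ 0.001  0.001 -1.   ] F [ 0.8  0.3 -0.3] w 1.000
[ 5.84699478e-01  4.55393307e-01  1.67552470e+00 -1.74366200e-05
  1.00927051e+00  2.15427125e+00]
```

Emit:
jog_arm:
  steps:
    - [0,-0.4,0,0.9,0]
    - [0,-0.8,0,0.9,0]
    - [0,-0.8,0,0.95,0]
    - [0,-0.8,0,0.95,0]
    - [0,-0.8,0,0.95,0]
    - [0,-0.8,0,0.95,0]
    - [0,-0.8,0,0.95,0]
    - [0,-0.8,0,0.95,0]

```text
time: 20.3
tool_pos: [0.5069, 0.0491, 0.2161]
ee_rot: [0.864, 0.503, -0.002, -0.001]
contact_force: [0.9, -0.3, -0.6]
grip_width: 0.995
```

Emit:
jog_arm:
  steps:
    - [0,0,0,0.95,0]
    - [0,0,0,0.95,0]
    - [0,0,0,0.95,0]
    - [0,0,0,0.9,0]
    - [0,0,0,0,0]
    - [0,0,0,0,0]

```text
time: 20.9
tool_pos: [0.5075, 0.0507, 0.2169]
ee_rot: [0.708, 0.706, -0.001, -0.001]
contact_force: [0.2, -0.3, -0.1]
grip_width: 1.0
```

Run:
```python
from h import *
s=st();print(s["qpos"]);p,im=snap("wrist","w12")
```

```text
t 20.90 tcp [0.5075 0.0507 0.2169] yaw of tool y -0.12 tilt [-0.003 -0.    -1.   ] F [ 0.2 -0.3 -0.1] w 1.000
[ 7.62472587e-02  3.10683714e-01  1.91167226e+00 -2.05542624e-05
  9.22083312e-01  7.84332325e-02]
```

View pics/w12.png

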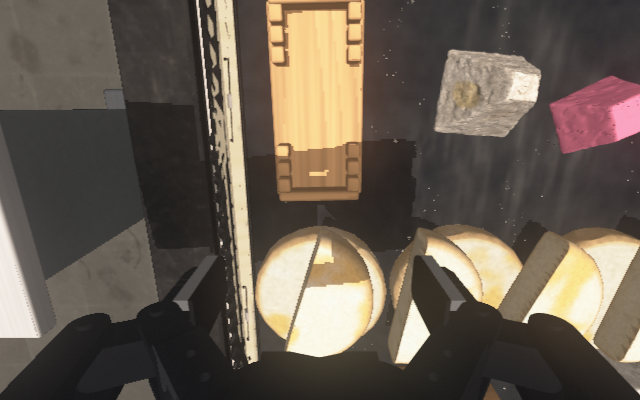

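Run:
```python
from h import *
p,im=load("w12")
cv2.imwrite("pics/w12c.png",cv2.resize(im[0:210,250:380],None,fx=2.8,fy=2.8,interpolation=cv2.INTER_CUBIC))
```

```text
(no output)
```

View pics/w12c.png

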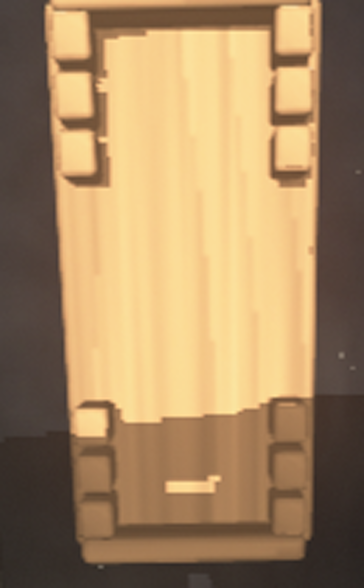

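Run:
```python
from h import *
p,im=load("w12")
f=lambda X,Y:(250+(X+.5)/2.8-.5,(Y+.5)/2.8-.5)
for n,q,z in [("L far",(89,35),.033),("L near",(114,515),.033),("R far",(276,35),.033),("R near",(273,515),.033),("far end in",(180,9),.033),("near end in",(195,538),.033),("near end out",(195,560),.033),("gapfarL",(95,175),.033),("gapfarR",(276,173),.033),("gapnearL",(109,402),.033),("gapnearR",(273,400),.033)]:
    print(n,(plane(p,*f(*q),z)*1000).round(1))
```

```text
L far [475.5 198.8  33. ]
L near [478.9  50.7  33. ]
R far [531.7 198.7  33. ]
R near [534.3  50.6  33. ]
far end in [502.9 205.6  33. ]
near end in [507.1  42.4  33. ]
near end out [507.1  34.3  33. ]
gapfarL [476.  160.1  33. ]
gapfarR [532.6 160.5  33. ]
gapnearL [478.3  89.7  33. ]
gapnearR [533.4  90.3  33. ]
```

Emit:
jog_arm:
  steps:
    - [0.05,-0.4,0,0,0.7]
    - [0.1,-0.8,0,0,0.7]
    - [0.1,-0.8,0,0,0.7]
    - [0.1,-0.8,0,0,0.7]
    - [0.1,-0.8,0,0,0.7]
    - [0.1,-0.8,0,0,0.7]
    - [0.1,-0.8,0,0,0.7]
    - [0.1,-0.8,0,0,0.7]

```text
time: 21.75
tool_pos: [0.5457, -0.2508, 0.2178]
ee_rot: [0.708, 0.707, -0.0, -0.0]
contact_force: [-0.0, 0.6, -0.3]
grip_width: 0.298
```

Emit:
jog_arm:
  steps:
    - [0,-0.7,0,0,0.7]
    - [0,-0.4,0,0,0.7]
    - [0,0,0,0,0.7]
    - [0,0,0,0,0.7]

```text
time: 22.15
tool_pos: [0.5455, -0.3036, 0.2178]
ee_rot: [0.707, 0.707, 0.0, -0.001]
contact_force: [0.8, 0.9, 0.2]
grip_width: 0.303
```

Run:
```python
from h import *
s=st();print(s["qpos"]);p,im=snap("wrist","w13")
```

```text
t 22.15 tcp [ 0.5455 -0.3036  0.2178] yaw of tool y -0.01 tilt [-0.001  0.001 -1.   ] F [0.8 0.9 0.2] w 0.303
[-5.27121066e-01  4.66762059e-01  1.65938743e+00  4.77912975e-04
  1.01686387e+00 -5.27145646e-01]
```

View pics/w13.png

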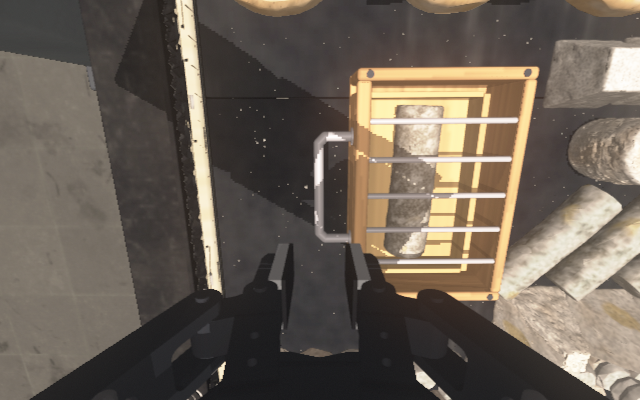

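Run:
```python
from h import *
p,im=load("w13")
cv2.imwrite("pics/w13c.png",cv2.resize(im[55:305,300:550],None,fx=2.4,fy=2.4,interpolation=cv2.INTER_CUBIC))
```

```text
(no output)
```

View pics/w13c.png

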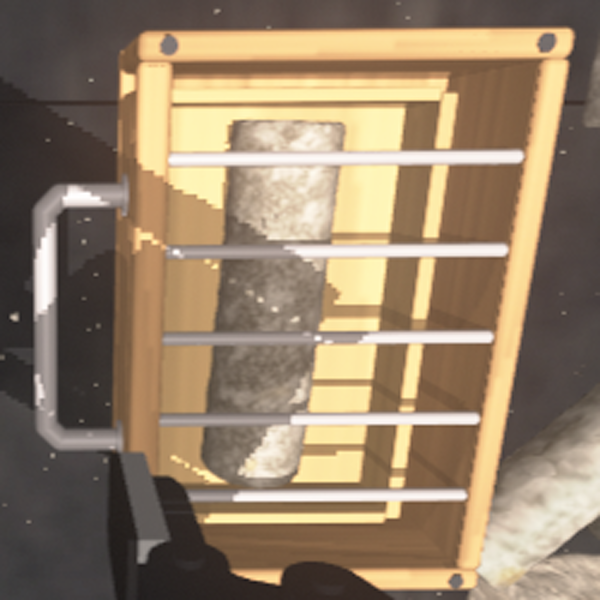

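Run:
```python
from h import *
p,im=load("w13")
f=lambda X,Y:(300+(X+.5)/2.4-.5,55+(Y+.5)/2.4-.5)
for n,q,z in [("bar up L",(35,240),.043),("bar up R",(57,240),.043),("bar low L",(36,400),.043),("bar low R",(56,400),.043),("bar top end",(80,184),.043),("bar low end",(80,450),.043),
 ("keeper top front-left",(138,32),.072),("front edge lower",(120,440),.072),("rod1",(345,158),.07),("rod5",(345,496),.07),("rod1f",(170,160),.07),("rod1b",(520,157),.07),
 ("log tl",(232,122),.047),("log tr",(345,122),.047),("log bl",(204,470),.047),("log br",(300,470),.047),("log bot",(250,487),.04)]:
    print(n,(plane(p,*f(*q),z)*1000).round(1))
```

```text
bar up L [ 540.7 -273.9   43. ]
bar up R [ 549.2 -273.9   43. ]
bar low L [ 540.8 -339.3   43. ]
bar low R [ 549.  -339.3   43. ]
bar top end [ 557.7 -252.8   43. ]
bar low end [ 559.1 -361.5   43. ]
keeper top front-left [ 574.5 -203.    72. ]
front edge lower [ 572.7 -344.4   72. ]
rod1 [ 646.  -242.2   70. ]
rod5 [ 660.3 -368.6   70. ]
rod1f [ 586.9 -242.9   70. ]
rod1b [ 705.  -241.9   70. ]
log tl [ 612.4 -230.5   47. ]
log tr [ 653.3 -230.5   47. ]
log bl [ 610.5 -368.7   47. ]
log br [ 650.3 -368.6   47. ]
log bot [ 632.2 -380.    40. ]
```

Emit:
jog_arm:
  steps:
    - [0,-0.07,-0.4,0,0.72]
    - [0,0,-0.7,0,0.72]
    - [0,0,-0.7,0,0.72]
    - [0,0,-0.4,0,0.72]
    - [0,0,-0.2,0,0.72]
    - [0,0,0,0,0.72]
    - [0,0,0,0,0.72]

```text
time: 22.9
tool_pos: [0.5466, -0.3074, 0.0993]
ee_rot: [0.706, 0.708, 0.0, 0.001]
contact_force: [-0.2, 0.2, -0.5]
grip_width: 0.277
```

Run:
```python
from h import *
s=st();p,im=snap("wrist","w14")
```

```text
t 22.90 tcp [ 0.5466 -0.3074  0.0993] yaw of tool y 0.11 tilt [ 0.001 -0.001 -1.   ] F [-0.2  0.2 -0.5] w 0.277
```

View pics/w14.png

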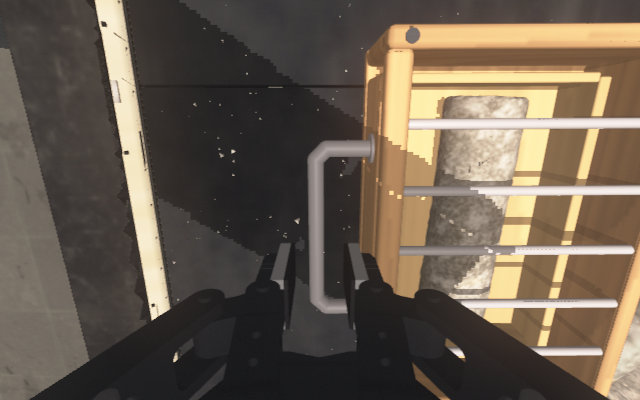

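Emit:
jog_arm:
  steps:
    - [-0.03,0,-0.2,0,0.72]
    - [0,0,-0.2,0,0.72]
    - [0,0,-0.2,0,0.72]
    - [0,0,-0.15,0,0.72]
    - [0,0,0,0,0.72]

```text
time: 23.45
tool_pos: [0.5435, -0.3073, 0.0592]
ee_rot: [0.707, 0.707, -0.0, -0.001]
contact_force: [-0.1, -1.0, 0.3]
grip_width: 0.28
```

Emit:
jog_arm:
  steps:
    - [0,0,-0.08,0,0.72]
    - [0,0,0,0,0.72]
    - [0,0,0,0,0.85]
    - [0,0,0,0,1]
    - [0,0,0,0,1]
    - [0,0,0,0,1]
    - [0,0,0,0,1]

```text
time: 24.15
tool_pos: [0.5446, -0.3078, 0.0572]
ee_rot: [0.707, 0.708, 0.0, 0.0]
contact_force: [-0.6, 0.5, 3.0]
grip_width: 0.074
```

Emit:
jog_arm:
  steps:
    - [-0.1,0,0,0,1]
    - [-0.3,0,0,0,1]
    - [-0.4,0,0,0,1]
    - [-0.4,0,0,0,1]
    - [-0.4,0,0,0,1]
    - [-0.4,0,0,0,1]
    - [-0.2,0,0,0,1]
    - [-0.1,0,0,0,1]

```text
time: 24.95
tool_pos: [0.429, -0.3086, 0.0572]
ee_rot: [0.707, 0.707, -0.0, 0.001]
contact_force: [2.3, -4.4, 0.2]
grip_width: 0.079
```

Emit:
jog_arm:
  steps:
    - [-0.1,0,0,0,1]
    - [-0.06,0,0,0,1]
    - [0,0,0,0,1]
    - [0,0,0,0,1]

```text
time: 25.35
tool_pos: [0.4218, -0.3086, 0.0571]
ee_rot: [0.707, 0.708, -0.0, 0.001]
contact_force: [-1.5, -6.4, 3.1]
grip_width: 0.074
```

Run:
```python
from h import *
s=st();p,im=snap("wrist","w15")
```

```text
t 25.35 tcp [ 0.4218 -0.3086  0.0571] yaw of tool y 0.09 tilt [ 0.001 -0.001 -1.   ] F [-1.5 -6.4  3.1] w 0.074
```

View pics/w15.png

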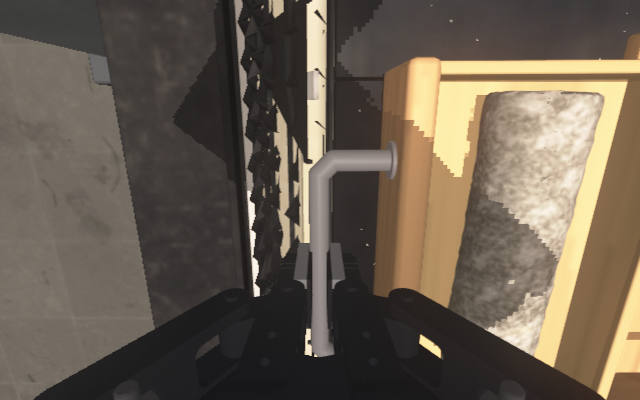

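Emit:
jog_arm:
  steps:
    - [0,0,0,0,0.7]
    - [0,0,0,0,0.7]
    - [0,0,0,0,0.7]
    - [0,0,0.2,0,0.7]
    - [0,0,0.6,0,0.7]
    - [0,0,0.8,0,0.7]
    - [0.4,0,0.8,0,0.7]
    - [0.5,0,0.6,0,0.7]

```text
time: 26.2
tool_pos: [0.4665, -0.3077, 0.21]
ee_rot: [0.707, 0.707, 0.0, 0.001]
contact_force: [0.3, -1.2, 0.3]
grip_width: 0.298
```

Emit:
jog_arm:
  steps:
    - [0.5,-0.3,0.2,0,0.3]
    - [0.3,-0.3,0,0,0.3]
    - [0,-0.3,0,0,0.3]
    - [0,0,0,0,0.3]
    - [0,0,0,0,0.3]

```text
time: 26.7
tool_pos: [0.5049, -0.3523, 0.2161]
ee_rot: [0.707, 0.707, -0.0, -0.001]
contact_force: [0.8, -0.3, 0.4]
grip_width: 0.694
```

Run:
```python
from h import *
s=st();p,im=snap("wrist","w16")
```

```text
t 26.70 tcp [ 0.5049 -0.3523  0.2161] yaw of tool y 0.00 tilt [-0.002  0.002 -1.   ] F [ 0.8 -0.3  0.4] w 0.694
```

View pics/w16.png

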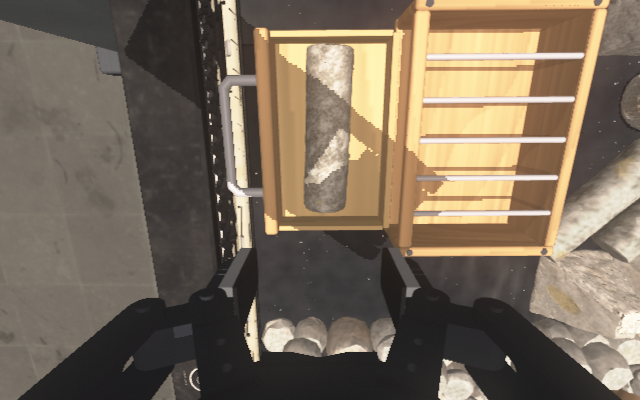

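Run:
```python
from h import *
p,im=load("w16")
cv2.imwrite("pics/w16c.png",cv2.resize(im[20:240,210:410],None,fx=2.7,fy=2.7,interpolation=cv2.INTER_CUBIC))
```

```text
(no output)
```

View pics/w16c.png

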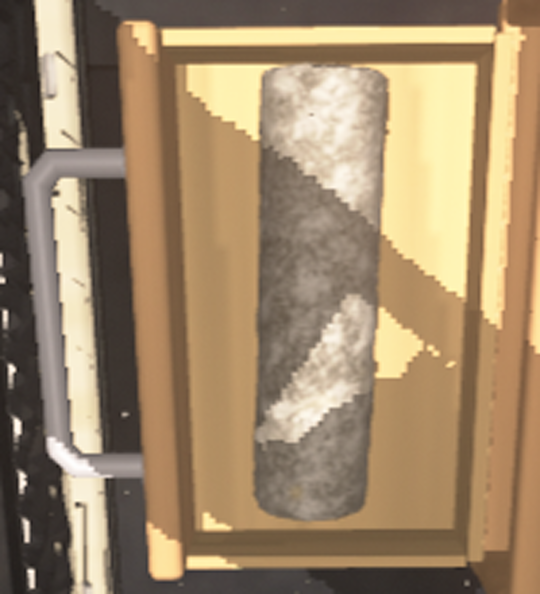

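Run:
```python
from h import *
p,im=load("w16")
f=lambda X,Y:(210+(X+.5)/2.7-.5,20+(Y+.5)/2.7-.5)
for n,q,z in [("log far L",(261,80),.040),("log far R",(388,80),.040),("near L",(253,495),.040),("near R",(365,495),.040),("log far end",(325,65),.045),("log near end",(310,520),.045),
 ("floor FL",(178,64),.018),("floor FR",(474,64),.018),("floor NL",(205,528),.018),("floor NR",(455,530),.018),("front panel top far",(122,25),.059),("near",(150,575),.059),("front panel in far",(155,25),.059),("in near",(183,575),.059),("back wall in",(478,300),.047),("handle",(47,300),.043)]:
    print(n,(plane(p,*f(*q),z)*1000).round(1))
```

```text
log far L [ 493.6 -233.7   40. ]
log far R [ 533.3 -233.7   40. ]
near L [ 489.2 -369.5   40. ]
near R [ 529.3 -369.4   40. ]
log far end [ 513.4 -230.3   45. ]
log near end [ 509.6 -377.2   45. ]
floor FL [ 464.9 -225.2   18. ]
floor FR [ 564.1 -225.2   18. ]
floor NL [ 469.1 -389.7   18. ]
floor NR [ 566.7 -390.4   18. ]
front panel top far [ 454.4 -222.2   59. ]
near [ 454.2 -392.6   59. ]
front panel in far [ 463.9 -222.2   59. ]
in near [ 465.6 -392.6   59. ]
back wall in [ 564.2 -300.5   47. ]
handle [ 421.8 -300.9   43. ]
```

Emit:
jog_arm:
  steps:
    - [0.08,0.5,-0.3,-0.22,0.38]
    - [0.07,0.47,-0.5,0,0.38]
    - [0,0,-0.6,0,0.38]
    - [0,0,-0.5,0,0.38]
    - [0,0,-0.3,0,0.38]
    - [0,0,0,0,0.38]
    - [0,0,0,0,0.38]

```text
time: 27.45
tool_pos: [0.5139, -0.3043, 0.1072]
ee_rot: [0.718, 0.697, 0.0, -0.0]
contact_force: [0.1, 0.1, -0.2]
grip_width: 0.622
```

Run:
```python
from h import *
s=st();p,im=snap("wrist","w17")
```

```text
t 27.45 tcp [ 0.5139 -0.3043  0.1072] yaw of tool y -1.71 tilt [-0.  0. -1.] F [ 0.1  0.1 -0.2] w 0.622
```

View pics/w17.png

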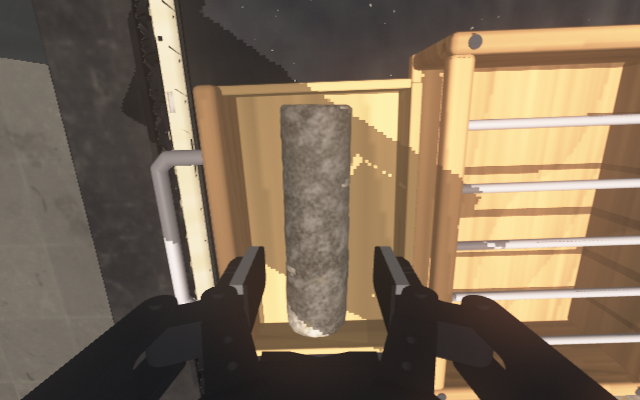

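Emit:
jog_arm:
  steps:
    - [-0.03,0,-0.3,0,0.38]
    - [0,0,-0.3,0,0.38]
    - [0,0,-0.25,0,0.38]
    - [0,0,-0.15,0,0.38]
    - [0,0,-0.08,0,0.38]
    - [0,0,0,0,0.38]
    - [0,0,0,0,0.38]

```text
time: 28.2
tool_pos: [0.5126, -0.3043, 0.0529]
ee_rot: [0.717, 0.697, 0.0, 0.0]
contact_force: [0.9, -1.1, 0.8]
grip_width: 0.619
```

Emit:
jog_arm:
  steps:
    - [0,0,0,0,0.45]
    - [0,0,0,0,0.5]
    - [0,0,0,0,0.6]
    - [0,0,0,0,0.8]
    - [0,0,0,0,1]
    - [0,0,0,0,1]
    - [0,0,0,0,1]

```text
time: 28.9
tool_pos: [0.5128, -0.3044, 0.0538]
ee_rot: [0.717, 0.697, 0.0, 0.001]
contact_force: [-1.2, 1.4, 5.8]
grip_width: 0.462
```

Emit:
jog_arm:
  steps:
    - [0,0,0.1,0,1]
    - [0,0,0.2,0,1]
    - [0,0,0.5,0,1]
    - [0,0,0.7,0,1]
    - [0,0,0.7,0,1]
    - [0,0,0.5,0,1]
    - [0,0,0.3,0,1]
    - [0,0,0,0,1]

```text
time: 29.7
tool_pos: [0.5134, -0.3048, 0.2052]
ee_rot: [0.717, 0.697, 0.001, 0.002]
contact_force: [-0.1, 0.1, -1.8]
grip_width: 0.46
```

Run:
```python
from h import *
s=st();p,im=snap("wrist","w18")
```

```text
t 29.70 tcp [ 0.5134 -0.3048  0.2052] yaw of tool y -1.69 tilt [ 0.004 -0.002 -1.   ] F [-0.1  0.1 -1.8] w 0.460
```

View pics/w18.png

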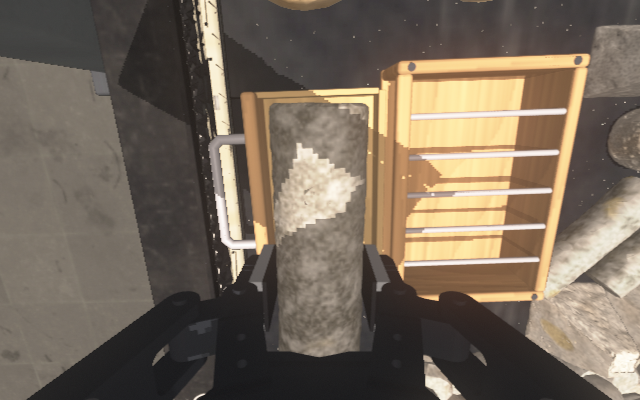

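Emit:
jog_arm:
  steps:
    - [0,0.3,0,0,1]
    - [0,0.6,0,0,1]
    - [0,0.8,0,0.06,1]
    - [-0.03,0.8,0,0.06,1]
    - [-0.03,0.8,0,0.06,1]
    - [-0.03,0.8,0,0.06,1]
    - [-0.03,0.8,0,0.06,1]
    - [-0.03,0.8,0,0.06,1]

```text
time: 30.55
tool_pos: [0.5031, -0.017, 0.2011]
ee_rot: [0.7, 0.715, -0.001, -0.001]
contact_force: [0.7, 0.5, -2.1]
grip_width: 0.459
```

Emit:
jog_arm:
  steps:
    - [0,0.8,0,0,1]
    - [0,0.8,0,0,1]
    - [0,0.7,0,0,1]
    - [0,0.4,0,0,1]
    - [0,0.2,-0.3,0,1]
    - [0,0,-0.7,0,1]
    - [0,0,-0.4,0,1]
    - [0,0,0,0,1]

```text
time: 31.35
tool_pos: [0.5012, 0.1257, 0.1288]
ee_rot: [0.699, 0.715, -0.004, -0.002]
contact_force: [-0.8, -0.2, -2.6]
grip_width: 0.463
```

Emit:
jog_arm:
  steps:
    - [0,0,0,0,1]
    - [0,0,0,0,1]

```text
time: 31.55
tool_pos: [0.5052, 0.126, 0.1334]
ee_rot: [0.7, 0.714, 0.0, 0.0]
contact_force: [0.7, 0.5, -2.7]
grip_width: 0.462
```

Run:
```python
from h import *
s=st();p,im=snap("wrist","w19")
```

```text
t 31.55 tcp [0.5052 0.126  0.1334] yaw of tool y 1.18 tilt [ 0.001  0.    -1.   ] F [ 0.7  0.5 -2.7] w 0.462
```

View pics/w19.png

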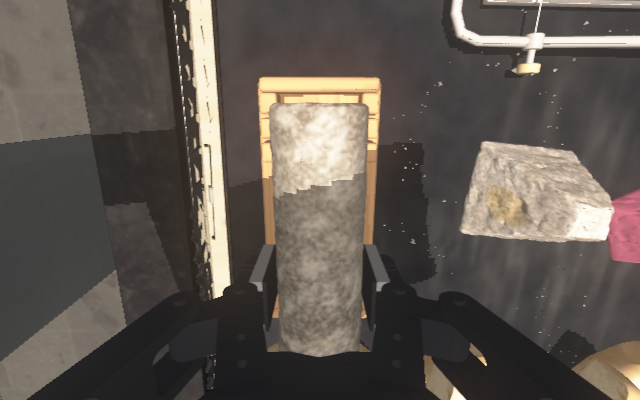

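Emit:
jog_arm:
  steps:
    - [0,-0.02,-0.3,0,1]
    - [0,0,-0.4,0,1]
    - [0,0,-0.4,0,1]
    - [0,0,-0.25,0,1]
    - [0,0,-0.15,0,1]
    - [0,0,-0.05,0,1]
    - [0,0,0,0,1]
    - [0,0,0,0,1]

```text
time: 32.4
tool_pos: [0.5055, 0.1249, 0.056]
ee_rot: [0.7, 0.714, 0.001, 0.0]
contact_force: [0.0, 0.4, -2.2]
grip_width: 0.463
```

Emit:
jog_arm:
  steps:
    - [0,0,-0.08,0,1]
    - [0,0,-0.04,0,1]
    - [0,0,0,0,1]
    - [0,0,0,0,1]

```text
time: 32.8
tool_pos: [0.5048, 0.1248, 0.0493]
ee_rot: [0.7, 0.714, -0.0, -0.0]
contact_force: [-0.7, -1.1, -1.8]
grip_width: 0.466
```

Emit:
jog_arm:
  steps:
    - [0,0,-0.04,0,1]
    - [0,0,-0.02,0,1]
    - [0,0,0,0,1]
    - [0,0,0,0,1]

```text
time: 33.2
tool_pos: [0.5049, 0.1248, 0.0463]
ee_rot: [0.7, 0.714, -0.0, -0.0]
contact_force: [-0.0, 0.0, -1.4]
grip_width: 0.464
```

Emit:
jog_arm:
  steps:
    - [0,0,-0.02,0,1]
    - [0,0,0,0,1]

```text
time: 33.4
tool_pos: [0.505, 0.1248, 0.0458]
ee_rot: [0.7, 0.714, 0.0, 0.0]
contact_force: [-1.8, -0.5, 3.5]
grip_width: 0.462
```

Contact. Release and rise.

Emit:
jog_arm:
  steps:
    - [0,0,0,0,0.5]
    - [0,0,0,0,0.4]
    - [0,0,0,0,0.3]
    - [0,0,0,0,0.2]
    - [0,0,0,0,0.2]
    - [0,0,0,0,0.2]

```text
time: 34.0
tool_pos: [0.5049, 0.1248, 0.0453]
ee_rot: [0.7, 0.714, -0.0, -0.0]
contact_force: [-0.3, 0.5, 0.6]
grip_width: 0.801
```

Emit:
jog_arm:
  steps:
    - [0,0,0.2,0,0.2]
    - [0,0,0.6,0,0.2]
    - [0,0,0.8,0,0.2]
    - [0,0,0.8,0,0.2]
    - [0,0,0.6,0,0.2]
    - [0,0,0.4,0,0.2]
    - [0,0,0,0,0.2]

```text
time: 34.7
tool_pos: [0.5066, 0.1252, 0.2191]
ee_rot: [0.7, 0.714, 0.003, 0.002]
contact_force: [1.1, 0.3, -1.0]
grip_width: 0.803
```

Run:
```python
from h import *
s=st();p,im=snap("wrist","w20")
```

```text
t 34.70 tcp [0.5066 0.1252 0.2191] yaw of tool y 1.19 tilt [ 0.006  0.001 -1.   ] F [ 1.1  0.3 -1. ] w 0.803
```

View pics/w20.png

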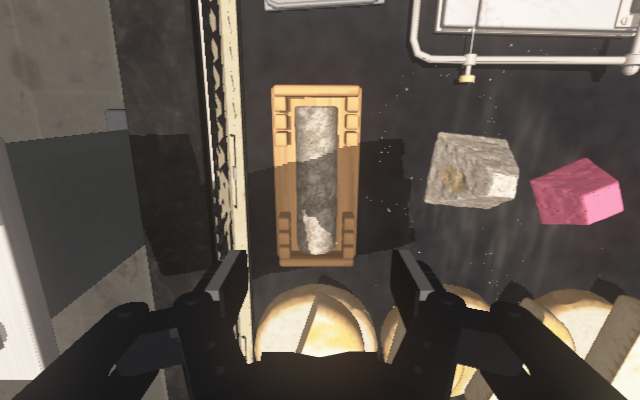

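Emit:
jog_arm:
  steps:
    - [-0.1,-0.4,0,-0.05,0.4]
    - [-0.2,-0.8,0,-0.1,0.7]
    - [-0.2,-0.8,0,0,0.7]
    - [-0.2,-0.8,0,0,0.7]
    - [-0.2,-0.8,0,0,0.7]
    - [-0.2,-0.8,0,0,0.7]
    - [-0.2,-0.8,0,0,0.7]
    - [-0.2,-0.8,0,0,0.7]

```text
time: 35.55
tool_pos: [0.4285, -0.1764, 0.2143]
ee_rot: [0.707, 0.707, -0.0, -0.001]
contact_force: [1.1, 0.3, 0.1]
grip_width: 0.301
```

Emit:
jog_arm:
  steps:
    - [-0.1,-0.8,0,0,0.72]
    - [-0.1,-0.8,0,0,0.72]
    - [0,-0.8,0,0,0.72]
    - [0,-0.6,-0.3,0,0.72]
    - [0,-0.3,-0.7,0,0.72]
    - [0,0,-0.8,0,0.72]
    - [0,0,-0.3,0,0.72]
    - [0,0,0,0,0.72]

```text
time: 36.35
tool_pos: [0.4176, -0.3386, 0.1067]
ee_rot: [0.707, 0.707, -0.0, -0.004]
contact_force: [0.9, 0.2, 0.6]
grip_width: 0.279
```

Emit:
jog_arm:
  steps:
    - [0,0,0,0,0.72]
    - [0,0,0,0,0.72]

```text
time: 36.55
tool_pos: [0.4204, -0.3405, 0.1112]
ee_rot: [0.707, 0.707, 0.0, 0.001]
contact_force: [0.3, -0.5, 0.4]
grip_width: 0.278
```

Run:
```python
from h import *
s=st();p,im=snap("wrist","w21")
```

```text
t 36.55 tcp [ 0.4204 -0.3405  0.1112] yaw of tool y -0.00 tilt [ 0.001 -0.001 -1.   ] F [ 0.3 -0.5  0.4] w 0.278
```

View pics/w21.png

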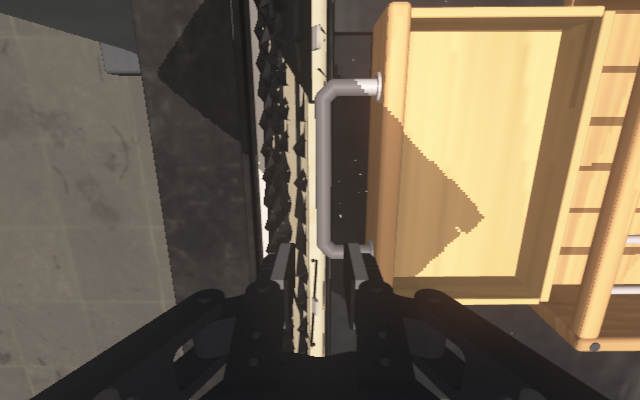

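Emit:
jog_arm:
  steps:
    - [0.03,0.34,0,0,0.72]
    - [0,0.3,-0.2,0,0.72]
    - [0,0,-0.3,0,0.72]
    - [0,0,-0.3,0,0.72]
    - [0,0,-0.2,0,0.72]
    - [0,0,-0.08,0,0.72]
    - [0,0,0,0,0.72]

```text
time: 37.3
tool_pos: [0.4214, -0.3079, 0.0563]
ee_rot: [0.707, 0.707, -0.0, -0.0]
contact_force: [-0.7, 0.4, -0.0]
grip_width: 0.28
```

Emit:
jog_arm:
  steps:
    - [0,0,0,0,0.72]
    - [0,0,0,0,0.85]
    - [0,0,0,0,1]
    - [0,0,0,0,1]
    - [0,0,0,0,1]
    - [0,0,0,0,1]

```text
time: 37.9
tool_pos: [0.4218, -0.3086, 0.057]
ee_rot: [0.707, 0.707, 0.0, 0.001]
contact_force: [0.4, 1.0, 6.3]
grip_width: 0.077
```

Emit:
jog_arm:
  steps:
    - [0.1,0,0,0,1]
    - [0.3,0,0,0,1]
    - [0.4,0,0,0,1]
    - [0.4,0,0,0,1]
    - [0.4,0,0,0,1]
    - [0.4,0,0,0,1]
    - [0.2,0,0,0,1]
    - [0.1,0,0,0,1]

```text
time: 38.7
tool_pos: [0.5374, -0.3077, 0.057]
ee_rot: [0.707, 0.707, 0.0, 0.0]
contact_force: [-2.1, 4.2, 9.4]
grip_width: 0.075
```

Emit:
jog_arm:
  steps:
    - [0.1,0,0,0,1]
    - [0.05,0,0,0,1]
    - [0,0,0,0,1]
    - [0,0,0,0,1]

```text
time: 39.1
tool_pos: [0.5444, -0.3077, 0.057]
ee_rot: [0.707, 0.707, 0.0, 0.0]
contact_force: [1.4, 5.7, 5.8]
grip_width: 0.076
```

Emit:
jog_arm:
  steps:
    - [0.02,0,0,0,1]
    - [0,0,0,0,1]
    - [0,0,0,0,1]

```text
time: 39.4
tool_pos: [0.5449, -0.3077, 0.057]
ee_rot: [0.707, 0.707, 0.0, -0.0]
contact_force: [-1.0, 4.5, 8.9]
grip_width: 0.077
```

Emit:
jog_arm:
  steps:
    - [0.02,0,0,0,1]
    - [0,0,0,0,1]
    - [0,0,0,0,1]

```text
time: 39.7
tool_pos: [0.5449, -0.3077, 0.057]
ee_rot: [0.707, 0.707, -0.0, -0.001]
contact_force: [-4.5, 4.8, 10.3]
grip_width: 0.073
```

Emit:
jog_arm:
  steps:
    - [0.03,0,0,0,1]
    - [0,0,0,0,1]
    - [0,0,0,0,1]

```text
time: 40.0
tool_pos: [0.5451, -0.3077, 0.057]
ee_rot: [0.707, 0.707, -0.001, -0.002]
contact_force: [-9.3, 4.0, 14.6]
grip_width: 0.074
```

Emit:
jog_arm:
  steps:
    - [0,0,0,0,0.9]
    - [0,0,0,0,0.72]
    - [0,0,0,0,0.72]
    - [0,0,0,0,0.72]
    - [-0.03,0,0.2,0,0.72]
    - [0,0,0.6,0,0.72]
    - [0,0,0.8,0,0.72]
    - [0,0,0.8,0,0.72]

```text
time: 40.8
tool_pos: [0.5459, -0.3082, 0.1775]
ee_rot: [0.707, 0.707, 0.0, -0.0]
contact_force: [1.1, -0.7, -0.7]
grip_width: 0.281
```

Emit:
jog_arm:
  steps:
    - [0,0,0.6,0,0]
    - [0,0,0.3,0,0]
    - [0,0,0,0,0]
    - [0,0,0,0,0]

```text
time: 41.2
tool_pos: [0.5454, -0.3079, 0.2203]
ee_rot: [0.707, 0.707, -0.0, -0.001]
contact_force: [1.0, -0.5, -1.2]
grip_width: 0.941
```

Run:
```python
from h import *
s=st();p,im=snap("wrist","w22")
cv2.imwrite("pics/w22c.png",cv2.resize(im[55:305,300:550],None,fx=2.4,fy=2.4,interpolation=cv2.INTER_CUBIC))
```

```text
t 41.20 tcp [ 0.5454 -0.3079  0.2203] yaw of tool y -0.01 tilt [-0.001  0.001 -1.   ] F [ 1.  -0.5 -1.2] w 0.941
```

View pics/w22c.png

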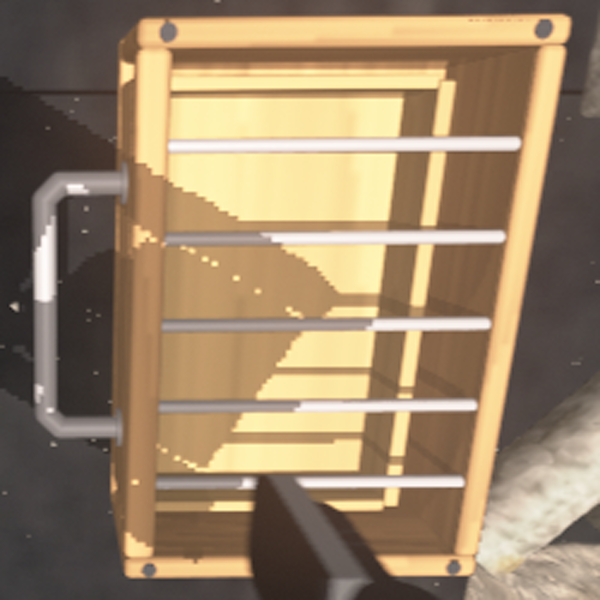

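Emit:
jog_arm:
  steps:
    - [0,0.4,0,-0.5,0]
    - [-0.1,0.8,0,-0.9,0]
    - [-0.1,0.8,0,-0.9,0]
    - [-0.1,0.8,0,-0.9,0]
    - [-0.1,0.8,0,-0.9,0]
    - [-0.1,0.8,0,-0.9,0]
    - [-0.1,0.8,0,-0.9,0]
    - [-0.1,0.8,0,-0.9,0]

```text
time: 42.05
tool_pos: [0.5095, -0.0067, 0.2194]
ee_rot: [0.953, 0.303, -0.002, -0.001]
contact_force: [1.0, 0.4, -0.1]
grip_width: 0.999
```

Emit:
jog_arm:
  steps:
    - [-0.1,0.8,0,-0.9,0]
    - [-0.1,0.8,0,-0.9,0]
    - [0,0.8,0,-0.9,0]
    - [0,0.8,0,-0.9,0]
    - [0,0.8,0,-0.85,0]
    - [0,0.8,0,0,0]
    - [0,0.8,0,0,0]
    - [0,0.8,0,0,0]

```text
time: 42.85
tool_pos: [0.4998, 0.313, 0.219]
ee_rot: [1.0, -0.0, -0.002, 0.001]
contact_force: [0.2, 0.2, 0.1]
grip_width: 1.002
```

Emit:
jog_arm:
  steps:
    - [0,0.8,0,0,0]
    - [0,0.8,0,0,0]
    - [0,0.6,0,0,0]
    - [0,0.3,0,0,0]
    - [0,0.1,0,0,0]
    - [0,0,0,0,0]
    - [0,0,0,0,0]

```text
time: 43.55
tool_pos: [0.5009, 0.4403, 0.2208]
ee_rot: [1.0, -0.001, -0.0, 0.001]
contact_force: [-1.6, 0.4, 0.4]
grip_width: 0.999
```

Run:
```python
from h import *
s=st();p,im=snap("wrist","w23")
```

```text
t 43.55 tcp [0.5009 0.4403 0.2208] yaw of tool y -90.06 tilt [-0.001 -0.001 -1.   ] F [-1.6  0.4  0.4] w 0.999
```

View pics/w23.png

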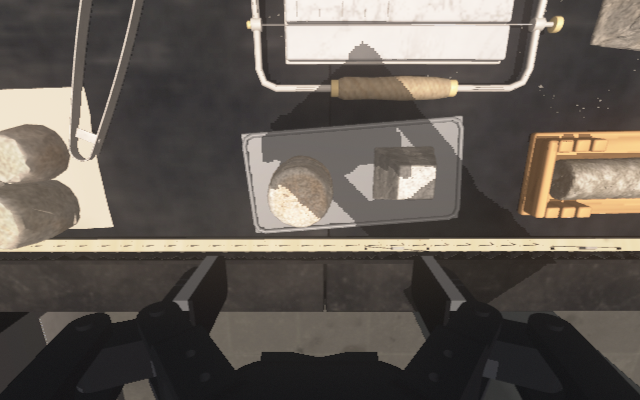

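Emit:
jog_arm:
  steps:
    - [0,0.34,-0.3,0,0]
    - [0,0,-0.7,0,0]
    - [0,0,-0.8,0,0]
    - [0,0,-0.7,0,0]
    - [0,0,-0.4,0,0]
    - [0,0,-0.25,0,0]
    - [0,0,0,0,0]
    - [0,0,0,0,0]

```text
time: 44.4
tool_pos: [0.5016, 0.4588, 0.0648]
ee_rot: [1.0, -0.0, 0.0, -0.0]
contact_force: [-0.5, -0.5, 0.3]
grip_width: 0.999
```

Emit:
jog_arm:
  steps:
    - [-0.04,-0.03,-0.2,0,0]
    - [0,0,-0.15,0,0]
    - [0,0,0,0,0]
    - [0,0,0,0,0]
    - [0,0,0,0,0]

```text
time: 44.9
tool_pos: [0.4991, 0.4575, 0.0466]
ee_rot: [1.0, -0.0, 0.0, -0.0]
contact_force: [0.1, -0.5, 0.5]
grip_width: 0.998
```

Emit:
jog_arm:
  steps:
    - [0,0,0,0,0.2]
    - [0,0,0,0,0.3]
    - [0,0,0,0,0.5]
    - [0,0,0,0,0.7]
    - [0,0,0,0,1]
    - [0,0,0,0,1]
    - [0,0,0,0,1]

```text
time: 45.6
tool_pos: [0.4993, 0.4577, 0.0474]
ee_rot: [1.0, -0.0, 0.0, -0.0]
contact_force: [-0.8, 0.2, 6.8]
grip_width: 0.679
```

Emit:
jog_arm:
  steps:
    - [0,0,0.1,0,1]
    - [0,0,0.3,0,1]
    - [0,0,0.6,0,1]
    - [0,0,0.8,0,1]
    - [0,0,0.8,0,1]
    - [0,0,0.6,0,1]
    - [0,0,0.4,0,1]
    - [0,0,0,0,1]

```text
time: 46.4
tool_pos: [0.5003, 0.4585, 0.231]
ee_rot: [1.0, -0.0, 0.003, -0.002]
contact_force: [-0.0, -0.7, -2.5]
grip_width: 0.677
```

Run:
```python
from h import *
s=st();p,im=snap("wrist","w24")
a=cv2.imread("pics/w4.png");cv2.imwrite("pics/w24m.png",np.hstack([a[180:400,200:440],im[180:400,200:440]]))
```

```text
t 46.40 tcp [0.5003 0.4585 0.231 ] yaw of tool y -90.02 tilt [ 0.005  0.005 -1.   ] F [-0.  -0.7 -2.5] w 0.677
```

View pics/w24m.png

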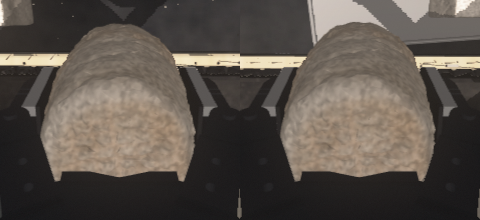

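Emit:
jog_arm:
  steps:
    - [0,-0.4,0,0,1]
    - [0,-0.6,0,0,1]
    - [0,-0.8,0,0,1]
    - [0,-0.8,0,0,1]
    - [0,-0.8,0,0,1]
    - [0,-0.8,0,0,1]
    - [0,-0.8,0,0,1]
    - [0,-0.8,0,0,1]

```text
time: 47.25
tool_pos: [0.4976, 0.1654, 0.2247]
ee_rot: [1.0, 0.0, -0.001, 0.0]
contact_force: [0.4, 0.1, -1.9]
grip_width: 0.674
```

Emit:
jog_arm:
  steps:
    - [0,-0.8,0,0,1]
    - [0,-0.8,0,0,1]
    - [0,-0.8,0,0,1]
    - [0,-0.8,0,0,1]
    - [0,-0.8,0,0,1]
    - [0,-0.8,0,0,1]
    - [0,-0.8,0,0,1]
    - [0,-0.8,0,0,1]

```text
time: 48.05
tool_pos: [0.4976, -0.1541, 0.2248]
ee_rot: [1.0, -0.0, -0.001, -0.0]
contact_force: [1.4, -0.8, -1.2]
grip_width: 0.681
```

Emit:
jog_arm:
  steps:
    - [-0.03,-0.8,0,0,1]
    - [-0.03,-0.8,0,0,1]
    - [-0.03,-0.8,0,0,1]
    - [0,-0.7,0,0,1]
    - [0,-0.4,0,0,1]
    - [0,-0.2,0,0,1]
    - [0,0,0,0,1]
    - [0,0,0,0,1]

```text
time: 48.85
tool_pos: [0.4941, -0.3364, 0.2257]
ee_rot: [1.0, 0.0, -0.001, -0.001]
contact_force: [-0.6, 0.2, -2.1]
grip_width: 0.677
```

Remaining dy −37 mm, dz to ≈55 mm first.

Emit:
jog_arm:
  steps:
    - [0,-0.4,-0.2,0,1]
    - [0,-0.34,-0.6,0,1]
    - [0,0,-0.8,0,1]
    - [0,0,-0.8,0,1]
    - [0,0,-0.6,0,1]
    - [0,0,-0.3,0,1]
    - [0,0,0,0,1]
    - [0,0,0,0,1]

```text
time: 49.65
tool_pos: [0.4951, -0.3749, 0.0621]
ee_rot: [1.0, 0.0, 0.0, 0.0]
contact_force: [1.1, -0.4, -1.4]
grip_width: 0.668
```

Emit:
jog_arm:
  steps:
    - [0,0,0,0,1]
    - [0,0,0,0,1]

```text
time: 49.85
tool_pos: [0.4954, -0.3754, 0.0631]
ee_rot: [1.0, -0.0, 0.001, 0.001]
contact_force: [0.1, -0.5, -1.7]
grip_width: 0.677
```

Emit:
jog_arm:
  steps:
    - [-0.02,0.02,-0.15,0,1]
    - [0,0,-0.1,0,1]
    - [0,0,-0.06,0,1]
    - [0,0,0,0,1]
    - [0,0,0,0,1]
    - [0,0,0,0,1]

```text
time: 50.45
tool_pos: [0.4935, -0.3738, 0.0459]
ee_rot: [1.0, -0.0, 0.0, 0.0]
contact_force: [-0.5, 0.6, -1.9]
grip_width: 0.68
```

Emit:
jog_arm:
  steps:
    - [0,0,-0.03,0,1]
    - [0,0,-0.02,0,1]
    - [0,0,0,0,1]
    - [0,0,0,0,1]

```text
time: 50.85
tool_pos: [0.4935, -0.3738, 0.0434]
ee_rot: [1.0, -0.0, 0.0, 0.0]
contact_force: [0.3, -0.4, -0.9]
grip_width: 0.678
```

Emit:
jog_arm:
  steps:
    - [0,0,-0.01,0,1]
    - [0,0,0,0,1]
    - [0,0,0,0,1]

```text
time: 51.15
tool_pos: [0.4936, -0.3738, 0.0433]
ee_rot: [1.0, -0.0, 0.0, 0.0]
contact_force: [-2.3, 1.4, 5.1]
grip_width: 0.674
```

Down. Release, rise.

Emit:
jog_arm:
  steps:
    - [0,0,0,0,0.3]
    - [0,0,0,0,0.2]
    - [0,0,0,0,0.1]
    - [0,0,0,0,0]
    - [0,0,0,0,0]
    - [0,0,0,0,0]

```text
time: 51.75
tool_pos: [0.4934, -0.3737, 0.0428]
ee_rot: [1.0, -0.0, 0.0, 0.0]
contact_force: [-0.1, -0.4, 0.2]
grip_width: 1.0
```

Emit:
jog_arm:
  steps:
    - [0,0,0.2,0,0]
    - [0,0,0.6,0,0]
    - [0,0,0.8,0,0]
    - [0,0,0.8,0,0]
    - [0,0,0.8,0,0]
    - [0,0,0.3,0,0]
    - [0,0,0,0,0]

```text
time: 52.45
tool_pos: [0.4945, -0.3746, 0.221]
ee_rot: [1.0, -0.0, 0.002, 0.002]
contact_force: [0.2, -0.6, -0.7]
grip_width: 1.0
```

Emit:
jog_arm:
  steps:
    - [0,0.4,0,0,0]
    - [0,0.8,0,0,0]
    - [0,0.8,0,0,0]
    - [0,0.8,0,0,0]
    - [0,0.8,0,0,0]
    - [0,0.8,0,0,0]
    - [0,0.8,0,0,0]
    - [0,0.8,0,0,0]

```text
time: 53.25
tool_pos: [0.4911, -0.0711, 0.2156]
ee_rot: [1.0, -0.0, -0.002, -0.0]
contact_force: [0.7, 0.4, -0.5]
grip_width: 0.999
```

Emit:
jog_arm:
  steps:
    - [0.03,0.8,0,0,0]
    - [0.04,0.8,0,0,0]
    - [0.04,0.8,0,0,0]
    - [0.04,0.8,0,0,0]
    - [0.04,0.8,0,0,0]
    - [0.04,0.8,0,0,0]
    - [0.04,0.8,0,0,0]
    - [0.03,0.8,0,0,0]

```text
time: 54.05
tool_pos: [0.5059, 0.2478, 0.2153]
ee_rot: [1.0, 0.0, -0.002, 0.001]
contact_force: [0.9, 0.5, 0.2]
grip_width: 1.0
```

Emit:
jog_arm:
  steps:
    - [0,0.8,0,0,0]
    - [0,0.6,0,0,0]
    - [0,0.4,0,0,0]
    - [0,0.2,0,0,0]
    - [0,0,0,0,0]
    - [0,0,0,0,0]
    - [0,0,0,0,0]

```text
time: 54.75
tool_pos: [0.5084, 0.3449, 0.2177]
ee_rot: [1.0, -0.001, -0.0, 0.0]
contact_force: [-1.5, 0.5, -0.2]
grip_width: 1.001
```

Emit:
jog_arm:
  steps:
    - [0,0.12,-0.3,0,0]
    - [0,0,-0.7,0,0]
    - [0,0,-0.8,0,0]
    - [0,0,-0.7,0,0]
    - [0,0,-0.4,0,0]
    - [0,0,-0.1,0,0]
    - [0,0,0,0,0]
    - [0,0,0,0,0]

```text
time: 55.55
tool_pos: [0.5091, 0.3525, 0.0687]
ee_rot: [1.0, -0.0, 0.001, -0.0]
contact_force: [0.4, 0.1, 0.0]
grip_width: 1.002
```

Emit:
jog_arm:
  steps:
    - [-0.01,-0.02,-0.2,0,0]
    - [0,0,-0.1,0,0]
    - [0,0,0,0,0]
    - [0,0,0,0,0]
    - [0,0,0,0,0]

```text
time: 56.05
tool_pos: [0.5081, 0.3514, 0.0531]
ee_rot: [1.0, -0.0, 0.0, -0.0]
contact_force: [1.2, 0.3, 0.9]
grip_width: 1.003
```

Emit:
jog_arm:
  steps:
    - [0,-0.01,0,0,0.2]
    - [0,0,0,0,0.3]
    - [0,0,0,0,0.4]
    - [0,0,0,0,0.5]
    - [0,0,0,0,0.7]
    - [0,0,0,0,1]
    - [0,0,0,0,1]
    - [0,0,0,0,1]

```text
time: 56.85
tool_pos: [0.508, 0.3508, 0.0535]
ee_rot: [1.0, -0.0, 0.0, -0.0]
contact_force: [-1.2, -1.4, 7.5]
grip_width: 0.532
```

Emit:
jog_arm:
  steps:
    - [0,0,0.1,0,1]
    - [0,0,0.3,0,1]
    - [0,0,0.6,0,1]
    - [0,0,0.8,0,1]
    - [0,0,0.8,0,1]
    - [0,0,0.5,0,1]
    - [0,0,0,0,1]
    - [0,0,0,0,1]

```text
time: 57.65
tool_pos: [0.5079, 0.3508, 0.2086]
ee_rot: [1.0, -0.0, 0.001, -0.0]
contact_force: [0.4, 0.0, -1.3]
grip_width: 0.532
```

Run:
```python
from h import *
s=st();p,im=snap("wrist","w25")
a=cv2.imread("pics/w9.png");cv2.imwrite("pics/w25m.png",np.hstack([a[180:400,200:440],im[180:400,200:440]]))
```

```text
t 57.65 tcp [0.5079 0.3508 0.2086] yaw of tool y -90.01 tilt [ 0.001  0.001 -1.   ] F [ 0.4  0.  -1.3] w 0.532
```

View pics/w25m.png

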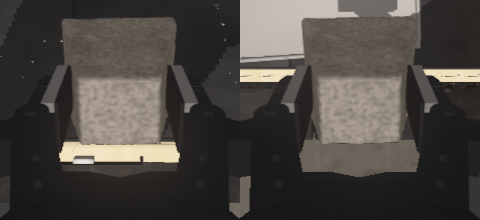

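Emit:
jog_arm:
  steps:
    - [0,-0.4,0,0,1]
    - [0,-0.6,0,0,1]
    - [-0.05,-0.8,0,0,1]
    - [-0.05,-0.8,0,0,1]
    - [-0.05,-0.8,0,0,1]
    - [-0.05,-0.8,0,0,1]
    - [-0.04,-0.8,0,0,1]
    - [-0.04,-0.8,0,0,1]

```text
time: 58.5
tool_pos: [0.4921, 0.0584, 0.2064]
ee_rot: [1.0, -0.0, -0.002, 0.0]
contact_force: [0.8, 0.5, -0.9]
grip_width: 0.528
```

Emit:
jog_arm:
  steps:
    - [0,-0.8,0,0,1]
    - [0,-0.8,0,0,1]
    - [0,-0.8,0,0,1]
    - [0,-0.8,0,0,1]
    - [0,-0.8,0,0,1]
    - [0,-0.8,0,0,1]
    - [0,-0.7,0,0,1]
    - [0,-0.3,0,0,1]

```text
time: 59.3
tool_pos: [0.4923, -0.232, 0.2064]
ee_rot: [1.0, -0.001, -0.001, -0.0]
contact_force: [0.3, 0.6, -2.1]
grip_width: 0.533
```

Emit:
jog_arm:
  steps:
    - [0,-0.2,0,0,1]
    - [0,0,0,0,1]
    - [0,0,0,0,1]

```text
time: 59.6
tool_pos: [0.4934, -0.2382, 0.2073]
ee_rot: [1.0, 0.0, -0.001, -0.0]
contact_force: [0.1, -0.4, -1.3]
grip_width: 0.525
```

Emit:
jog_arm:
  steps:
    - [0,-0.2,-0.2,0,1]
    - [0,0,-0.5,0,1]
    - [0,0,-0.8,0,1]
    - [0,0,-0.7,0,1]
    - [0,0,-0.4,0,1]
    - [0,0,-0.2,0,1]
    - [0,0,0,0,1]
    - [0,0,0,0,1]

```text
time: 60.4
tool_pos: [0.4945, -0.2493, 0.0683]
ee_rot: [1.0, 0.0, 0.0, 0.0]
contact_force: [0.3, 0.1, -1.7]
grip_width: 0.528
```

Emit:
jog_arm:
  steps:
    - [0,0,0,0,1]
    - [0,0,0,0,1]

```text
time: 60.6
tool_pos: [0.4946, -0.2496, 0.069]
ee_rot: [1.0, -0.0, 0.001, 0.001]
contact_force: [0.6, 0.0, -0.9]
grip_width: 0.524
```

Emit:
jog_arm:
  steps:
    - [0,0.01,-0.15,0,1]
    - [0,0,-0.1,0,1]
    - [0,0,-0.06,0,1]
    - [0,0,0,0,1]
    - [0,0,0,0,1]
    - [0,0,0,0,1]

```text
time: 61.2
tool_pos: [0.494, -0.2488, 0.0523]
ee_rot: [1.0, -0.0, 0.0, 0.0]
contact_force: [-0.3, -0.8, -0.9]
grip_width: 0.527
```

Emit:
jog_arm:
  steps:
    - [0,0,-0.03,0,1]
    - [0,0,-0.02,0,1]
    - [0,0,0,0,1]
    - [0,0,0,0,1]

```text
time: 61.6
tool_pos: [0.4939, -0.2487, 0.0498]
ee_rot: [1.0, -0.0, -0.0, -0.0]
contact_force: [-0.0, -0.6, -2.7]
grip_width: 0.526
```

Emit:
jog_arm:
  steps:
    - [0,0,-0.01,0,1]
    - [0,0,0,0,1]
    - [0,0,0,0,1]

```text
time: 61.9
tool_pos: [0.494, -0.2488, 0.0496]
ee_rot: [1.0, -0.0, 0.0, 0.0]
contact_force: [-1.8, 0.3, 4.1]
grip_width: 0.531
```

Contact. Release, retreat upward to the original viewing pose.

Emit:
jog_arm:
  steps:
    - [0,0,0,0,0.4]
    - [0,0,0,0,0.25]
    - [0,0,0,0,0.1]
    - [0,0,0,0,0]
    - [0,0,0,0,0]
    - [0,0,0,0,0]

```text
time: 62.5
tool_pos: [0.4939, -0.2487, 0.0493]
ee_rot: [1.0, -0.0, 0.0, 0.0]
contact_force: [-0.6, -0.5, -0.8]
grip_width: 1.0
```

Emit:
jog_arm:
  steps:
    - [0,0,0.2,0,0]
    - [0,0,0.6,0,0]
    - [0,0,0.8,0,0]
    - [0,0,0.8,0,0]
    - [0,0,0.8,0,0]
    - [0,0,0.8,0,0]
    - [-0.3,-0.6,0.8,0,0]
    - [-0.3,-0.6,0.5,0,0]

```text
time: 63.3
tool_pos: [0.465, -0.3078, 0.3168]
ee_rot: [1.0, 0.001, 0.002, 0.001]
contact_force: [1.0, -0.5, -0.2]
grip_width: 1.001
```

Emit:
jog_arm:
  steps:
    - [0,0,0,0,0]
    - [0,0,0,0,0]
    - [0,0,0,0,0]

```text
time: 63.6
tool_pos: [0.4641, -0.3065, 0.3118]
ee_rot: [1.0, -0.0, -0.001, -0.001]
contact_force: [0.2, 0.6, -0.4]
grip_width: 1.002
```

Run:
```python
from h import *
s=st();p,im=snap("wrist","w26");snap("top","top1");snap("scene","scene1")
p1,_=load("w1")
print(np.round(p["cam_to_world"],4))
cv2.imwrite("pics/w26c.png",cv2.resize(im[0:200,205:425],None,fx=3,fy=3,interpolation=cv2.INTER_CUBIC)[:600])
```

```text
t 63.60 tcp [ 0.4641 -0.3065  0.3118] yaw of tool y -90.00 tilt [-0.001  0.001 -1.   ] F [ 0.2  0.6 -0.4] w 1.002
[[ 1.000e-04  9.574e-01  2.889e-01  5.371e-01]
 [-1.000e+00  4.000e-04 -1.000e-03 -3.079e-01]
 [-1.100e-03 -2.889e-01  9.574e-01  4.277e-01]
 [ 0.000e+00  0.000e+00  0.000e+00  1.000e+00]]
```

View pics/w26c.png

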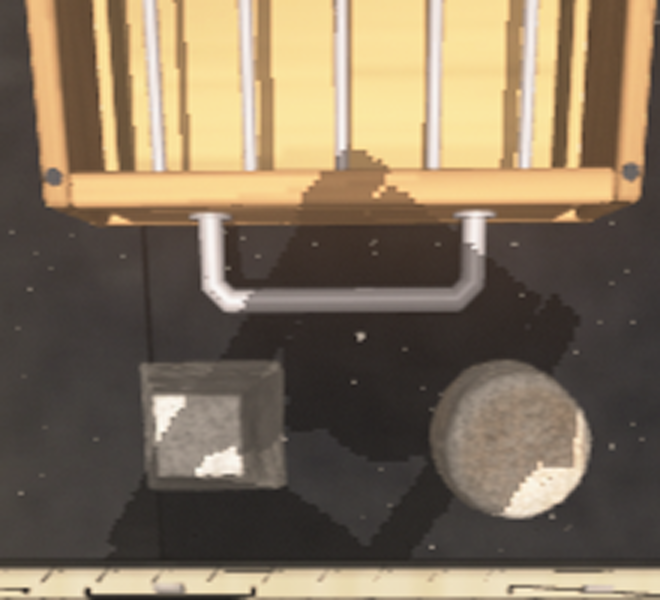

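View pics/top1.png

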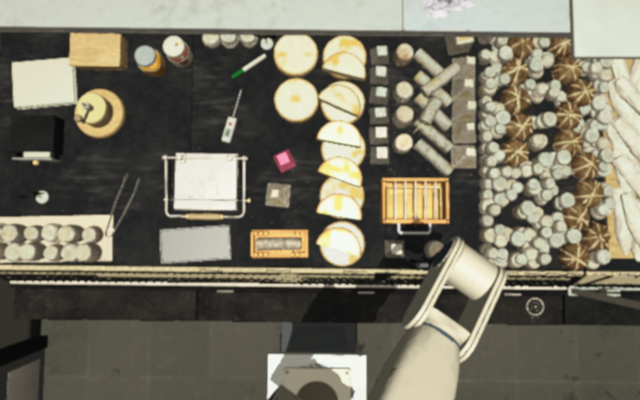

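View pics/scene1.png

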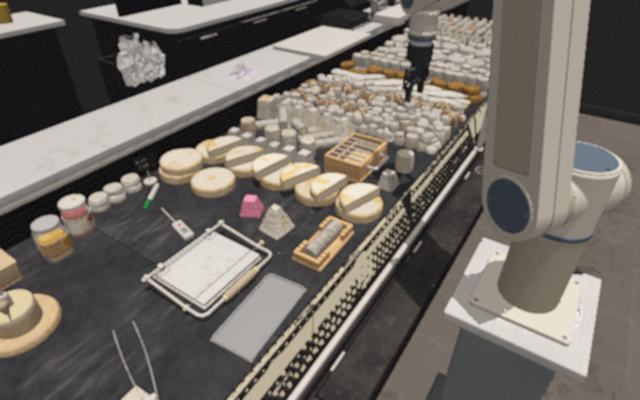

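Run:
```python
from h import *
p,im=load("w26")
f=lambda X,Y:(205+(X+.5)/3-.5,(Y+.5)/3-.5)
for n,z,pts in [("foot",0,[(141,362),(284,362),(286,488),(147,489)]),("btop",.053,[(152,395),(242,395),(243,476),(155,476)]),
  ("handle",.043,[(230,289),(455,288),(230,311),(455,311)]),("drum top",.072,[(441,446),(592,446),(515,372),(515,518)]),("keeper",.072,[(47,205),(642,202)])]:
    P=np.array([plane(p,*f(*q),z) for q in pts]);print(n,(P.mean(0)*1000).round(1))
a=cv2.imread("pics/scene0.png");b=cv2.imread("pics/scene1.png")
c=np.vstack([cv2.resize(x[120:240,300:440],None,fx=2.4,fy=2.4,interpolation=cv2.INTER_CUBIC) for x in(a,b)]);cv2.imwrite("pics/cmp.png",c)
for nm,u0,u1,v0,v1 in [("drum",393,418,145,176),("brick",377,400,165,193)]:
    A=cv2.cvtColor(a[v0-8:v1+8,u0-8:u1+8],cv2.COLOR_BGR2GRAY).astype(np.float32);B=cv2.cvtColor(b[v0-8:v1+8,u0-8:u1+8],cv2.COLOR_BGR2GRAY).astype(np.float32)
    print(nm,cv2.phaseCorrelate(A,B,cv2.createHanningWindow(A.shape[::-1],cv2.CV_32F)))
```

```text
foot [ 491.5 -250.1    0. ]
btop [ 493.4 -250.6   53. ]
handle [ 544.5 -307.3   43. ]
drum top [ 491.8 -372.1   72. ]
keeper [ 575.9 -308.    72. ]
drum ((0.449643459894574, -0.0041928873342449435), 0.8209951069619921)
brick ((-0.07354467416336519, 0.4288291912629312), 0.877883628209432)
```

View pics/cmp.png

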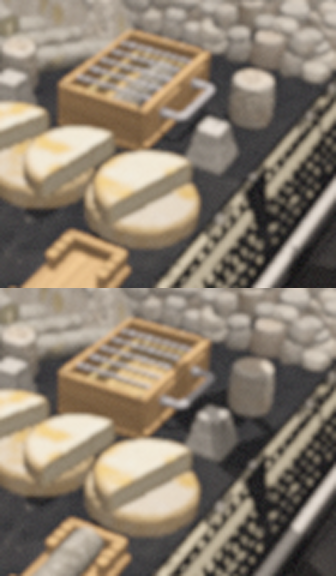

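Run:
```python
from h import *
s=st();p,im=snap("wrist","w27")
p1,a=load("w1")
# foot-plane homography: warp new view to old view on z=0, compare brick & drum patches shift
def shift(z,box):
    src=np.float32([proj(p,P) for P in [(.45,-.2,z),(.45,-.4,z),(.55,-.4,z),(.55,-.2,z)]]);dst=np.float32([proj(p1,P) for P in [(.45,-.2,z),(.45,-.4,z),(.55,-.4,z),(.55,-.2,z)]])
    w=cv2.warpPerspective(im,cv2.getPerspectiveTransform(src,dst),(640,400))
    u0,u1,v0,v1=box
    A,B=[cv2.cvtColor(x[v0:v1,u0:u1],cv2.COLOR_BGR2GRAY).astype(np.float32) for x in(a,w)]
    return cv2.phaseCorrelate(A,B,cv2.createHanningWindow(A.shape[::-1],cv2.CV_32F))
print("brick top",shift(.053,(244,290,126,166)),"drum top",shift(.072,(340,402,118,178)),"handle",shift(.043,(260,370,68,110)),"table",shift(0,(380,470,50,180)))
```

```text
t 63.75 tcp [ 0.4644 -0.3064  0.3114] yaw of tool y -89.95 tilt [-0.002  0.001 -1.   ] F [-0.1  0.5  0. ] w 0.997
brick top ((0.602970284545119, -1.2226338720375125), 0.5872496426105499) drum top ((-0.48079620173022164, -0.591252047069446), 0.6956244692206383) handle ((-0.47977535216097067, 0.2880086251489651), 0.7589672501881918) table ((0.79812107398633, 0.4056420453899534), 0.8501369433932834)
```

```bash
python3 -c "
from bench import bot
print(bot.finish_job())"
```

```text
the job is handed in; nothing more can be done
None
```

The job is done and handed in at about 63.8 s on the robot clock. I moved the drum and then the brick upright onto the tray and pulled the drawer out 123 mm. I laid the log in the slicing guide, pushed the drawer back in and returned the drum and brick to their places.

What the last checks showed:
- **Drawer:** the handle axis measures x = 544.5 mm, the same as at the start. It stalled against the stop under a push of about 9 N.
- **Log:** it lies flat in the trough between the toothed walls.
- **Drum:** it stands upright, within about 1 mm of where it was.
- **Brick:** it stands upright, but the checks on its position differ slightly. Corner picks put it about 2 mm from its start in y. The image comparison gave a shift of about 1–1.5 mm, which is near the calibration error.
- **Bystanders:** the pyramid, half wheel and pink look-alike appear unmoved in the top and scene views.
- **Set-downs:** each cheese touched down with at most about 8 N of contact force and nothing was dropped.

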